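Transfer queued sample tubes from the track lane to a rack in run order

TASK

The track is stopped: take the four capped sample tubes out of the pucks in the docking lane and put them into the grey rack in the same order, the tube nearest the lane's stop gate into the place nearest the rack's handle, and so on down the row. Seat each tube fully down and let go of it; the samples are spun, so never let a tube tip over.

Things in the scene. Friction and masses are not known exactly. Their poses are not given: they have to be found in the camera images.
- tube_a_mid (a point): Loose capped sample tube A, 87 mm tall in all (A 87, B 92, C 96, D 104): 13 mm tube, ridged red cap 19 mm across over its top 23 mm, 14 g. Point: on its axis, half-way up (43.5 mm above the foot); z up the tube. Grip the cap from above. Starts in puck A, its foot 8 mm above the puck's underside.
- tube_b_mid (a point): Loose capped sample tube B, 92 mm tall in all (A 87, B 92, C 96, D 104): 13 mm tube, ridged red cap 19 mm across over its top 23 mm, 14 g. Point: on its axis, half-way up (46 mm above the foot); z up the tube. Grip the cap from above. Starts in puck B, its foot 8 mm above the puck's underside.
- tube_c_mid (a point): Loose capped sample tube C, 96 mm tall in all (A 87, B 92, C 96, D 104): 13 mm tube, ridged red cap 19 mm across over its top 23 mm, 14 g. Point: on its axis, half-way up (48 mm above the foot); z up the tube. Grip the cap from above. Starts in puck C, its foot 8 mm above the puck's underside.
- tube_d_mid (a point): Loose capped sample tube D, 104 mm tall in all (A 87, B 92, C 96, D 104): 13 mm tube, ridged red cap 19 mm across over its top 23 mm, 14 g. Point: on its axis, half-way up (52 mm above the foot); z up the tube. Grip the cap from above. Starts in puck D, its foot 8 mm above the puck's underside.
- puck_a: Black single-tube carrier (puck) in which tube A stands at the start: round, 44 mm across, 39 mm high, bore 16 mm wide. It is fixed in the lane. Origin: centre of its underside, z up. Which of the four queue places it has changes from start to start.
- puck_b: Black single-tube carrier (puck) in which tube B stands at the start: round, 44 mm across, 39 mm high, bore 16 mm wide. It is fixed in the lane. Origin: centre of its underside, z up. Which of the four queue places it has changes from start to start.
- puck_c: Black single-tube carrier (puck) in which tube C stands at the start: round, 44 mm across, 39 mm high, bore 16 mm wide. It is fixed in the lane. Origin: centre of its underside, z up. Which of the four queue places it has changes from start to start.
- puck_d: Black single-tube carrier (puck) in which tube D stands at the start: round, 44 mm across, 39 mm high, bore 16 mm wide. It is fixed in the lane. Origin: centre of its underside, z up. Which of the four queue places it has changes from start to start.
- lane: Fixed aluminium track lane, 62 x 250 mm, rails 22 mm high, four pucks in a row in it. A white stop gate 40 mm high closes one end, the other end is open. Origin: centre of its underside, z up, y along the lane towards the gate. Pucks stand at x = 0 and, from the gate, y = +75 (first), +25, -25, -75 mm (fourth), undersides at z = 10.5 mm.
- rack: Fixed grey rack, 56 x 216 mm, 46 high, with a low steel hook handle (42 high, 46 long) at one end. Four places in a row: white funnel mouth 30 mm wide at z = 46, narrowing to 16 mm at z = 34, bore floor at z = 8 mm. Origin: centre of its underside, z up, y along the rack towards the handle. Places at x = 0 and, from the handle, y = +75 (first), +25, -25, -75 mm (fourth).
Things that resemble listed ones, but are neither listed nor needed, are in the scene too. Leave any turquoise look-alike of the part that bears tube_a_mid alone. Leave any green or purple look-alike of the part that bears tube_c_mid alone.

How it is judged:
By the outcome, as a careful person would: the job done as asked, in the order asked, and still so for the second after the job is handed in, with the robot touching nothing.
It also fails if it takes over 112 s, if anything falls off the work surface, if the arm or the gripper's body presses on something with over 40 N, if the wrist force passes 120 N, or if a joint passes its speed limit or range.

ROBOT

A 7-joint arm with a two-finger parallel gripper is mounted at the origin on a cart in front of the work surface, level with it; the furniture and walls round the work are solid. World frame = base frame: x ahead of the robot, y to its left, z up, the work surface at z = 0. Lengths are in m, angles in rad, forces in N, time in s.
With the tool pointing down it reaches from about 0.425 to 1.025 m from the base axis. Payload 3.6 kg.
Tool frame: the origin (TCP) lies midway between the tips of the shut fingers; the grasp point (between the pads) lies 19 mm behind it; x points along the fingers, y is the direction in which the jaws open and shut, and the axes are right-handed (so a half turn about x gives the same grasp; the last joint's range is limited). The gripper opens to 85 mm and grips with 20 to 120 N. Pads are 22 mm wide; open, the fingers measure 114 mm over their backs; the gripper's body (76 mm by 85 mm) begins 54 mm behind the grasp point. The pads swing forward as they close: fully open they stand 13 mm farther back than shut.
Start: joints at [1.204, 0.591, 0.048, 1.609, -0.033, 0.943, -0.034], TCP at [0.195, -0.698, 0.231] pointing down, gripper open.
Joint ranges: [-2.69, 2.69], [-0.47, 2.24], [-1.27, 1.36], [0.19, 2.51], [-1.53, 4.68], [0.08, 2.07], [-3.09, 3.09]. Speed limits (rad/s): [2.57, 2.57, 3.14, 3.14, 3.14, 3.14, 3.14].

INTERFACE

Orientations are given as a rotation vector (axis times angle).
In Python, from workcell import env gives the robot as it stands.
- The arm moves only by the tool apply_moves, never from a script. Its argument "steps" is a list that holds one entry, the list of rows, each a list of 6 numbers: the shift along the tool's x, y, z in mm, then the turn, a rotation vector about the tool's x, y, z in degrees. In form: [[[x, y, z, rx, ry, rz], ...]]. A call has 1 to 8 rows; each row is the pose to reach, as a shift and turn from the pose measured when the call began, along the tool's axes at that moment; what a row does not reach only later rows make up. A row lasts 1/10 s, in which the tool goes at most 50 mm and 8.59 degrees, less where a joint would pass 70% of its speed; a pose out of reach is approached as far as the arm can. A call with a gripper value outside its range is refused whole. "gripper" is the opening, from 0 (shut) to 1 (fully open), set as the call begins (left out, the last holds). The fingers move at their own pace and stop on an object; the grip force is fixed at half the most. Time passes only in rows, so rows that repeat a pose let the fingers close. It gives the time, the measured TCP pose, the force and the opening at its end, in the units of the state.
- env.read_state(): the state, without advancing time (a new reading comes with each control period).
- env.get_image(name): name is "scene" or "top" or "wrist"; returns the picture (480x640x3 uint8, blue, green, red); there is no depth.
- env.calibration(name): a dict with "intrinsics" (3x3 intrinsics, pixels), "k1" (the pictures are not rectified: a ray, as slopes to the right and down, at radius r is drawn at 1 + k1 r^2 times it, then the intrinsics apply), "R" (3x3) and "t" (3): a world point X has camera coordinates R X + t; the wrist camera has in their place "hand_eye" (4x4, takes a point from camera to tool coordinates, whose origin is the TCP and whose axes are the tool frame's). Camera axes: x right, y down, z forward; pixel columns grow to the right and rows downward; lengths in m; the calibration is good to about 2 mm. A picture is of the moment at which its call begins: read the wrist's pose just before it. calibration takes no time and is no camera call.
- env.hand_in(): hands the job in, once; it reports no verdict.
Trained networks look in the newest picture that a camera, given by its name, has taken for a name from the list of things; names that differ only in an ending like _2 or _b are one class to them, and where a whole thing is asked for, a point or a joint stands for the part that bears it (a point fixed in the world has none). Each returns a list of dicts, best first, with "p" (0 to 1); they miss things now and then, are a little off and sometimes report something else, mostly with a low value. They report only what shows in the picture. A call takes as long as a camera call. They do not tell look-alikes from the thing itself.
- env.spot_in(camera, target): "centre" ([column, row] as shares, 0 to 1, of the picture: columns of its width, rows of its height, amid what is visible of it).
- env.regions_of(camera, target): "region" (480x640 bool, what is visible of it) and "centre" ([column, row] as shares, 0 to 1, of the picture: columns of its width, rows of its height, amid what is visible of it).
The state is a dict: "clock": time; "qpos": joint angles; "joint_vel": joint speeds; "joint_torque": joint torques, N m; "position": TCP position; "ee_rot": TCP orientation; "ft_force": force on the tool from outside, world axes, zero at the start; "ft_torque": the same for the moment, N m; "width": opening from 0.0 (shut) to 1.0 (fully open).
Only numpy, scipy, OpenCV 4.12 (cv2) and the standard library are available. Lean on these libraries where they do the work, as an engineer would, in place of code of your own. Each camera call takes 0.05 s, during which the arm holds its last target.

## Working session

There is one attempt and no reset: what is moved stays moved. The work goes in short steps, Python scripts to look and compute and a tool call to move; the robot and the scene stay as the last step left them, time stands still between calls to the robot, and variables do not carry over. Pictures are saved under pics/ and viewed, and the job is handed in when it is done.

Besides the shell and the picture viewer there is one more tool, called after "Request:" as name(argument=value, ...), one argument or row to a line, values as JSON. apply_moves: Moves the arm, as the interface text tells. Its arguments: {"type":"object","properties":{"steps":{"type":"array"},"gripper":{"type":"number"}},"required":["steps"]}

```bash
ls; mkdir -p pics; python3 - <<'E'
from workcell import env
import cv2
s=env.read_state();print({k:s[k] for k in('clock','position','ee_rot','width','ft_force')})
for n in('scene','top','wrist'):
    im=env.get_image(n);cv2.imwrite(f'pics/{n}0.png',im)
    c=env.calibration(n);print(n,c)
E
```

```text
pics
{'clock': 0.0, 'position': array([ 0.19510197, -0.69738444,  0.23012751]), 'ee_rot': array([ 2.07598997,  0.28735724, -2.07688549]), 'width': 1.0015867714817064, 'ft_force': array([-0.00149152,  0.88447934,  0.96834792])}
scene {'intrinsics': array([[484.03524534,   0.        , 326.72332651],
       [  0.        , 484.03524534, 239.5693171 ],
       [  0.        ,   0.        ,   1.        ]]), 'k1': -0.008507967872466536, 'R': array([[ 0.41578605, -0.90937224, -0.01280997],
       [-0.521461  , -0.22683681, -0.82257127],
       [ 0.7451177 ,  0.34869356, -0.56851773]]), 't': array([-0.18810797,  0.3484221 ,  0.47736947])}
top {'intrinsics': array([[517.97023469,   0.        , 331.19480588],
       [  0.        , 517.97023469, 250.3978416 ],
       [  0.        ,   0.        ,   1.        ]]), 'k1': -0.0037948417316968908, 'R': array([[-0.00163479, -0.99998134, -0.00588643],
       [-0.99566797,  0.00217492, -0.09295465],
       [ 0.09296572,  0.00570897, -0.99565294]]), 't': array([0.05290176, 0.51415282, 1.14026493])}
wrist {'intrinsics': array([[355.46506855,   0.        , 323.43109028],
       [  0.        , 355.46506855, 238.87904938],
       [  0.        ,   0.        ,   1.        ]]), 'k1': -0.05800338819858661, 'hand_eye': array([[ 1.54224082e-04, -2.89576824e-01,  9.57154762e-01,
        -1.41594593e-01],
       [ 9.99999899e-01, -3.60472175e-04, -2.70184577e-04,
         6.21816594e-04],
       [ 4.23266850e-04,  9.57154707e-01,  2.89576739e-01,
        -7.34123422e-02],
       [ 0.00000000e+00,  0.00000000e+00,  0.00000000e+00,
         1.00000000e+00]])}
```

View pics/scene0.png

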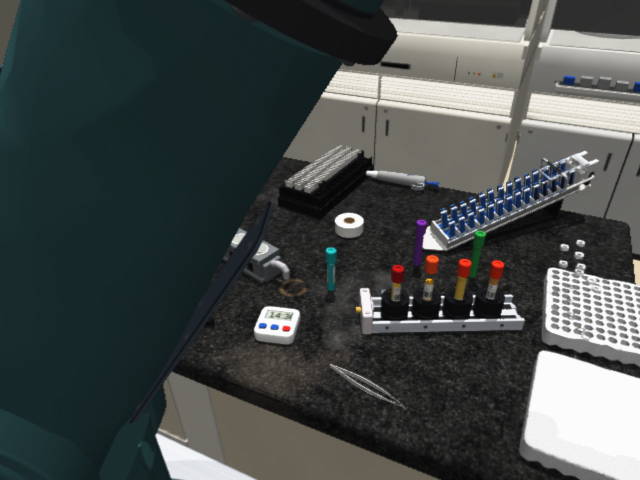

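View pics/top0.png

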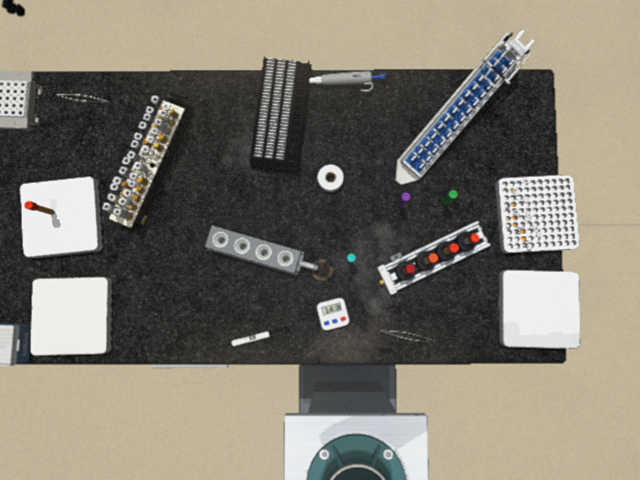

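View pics/wrist0.png

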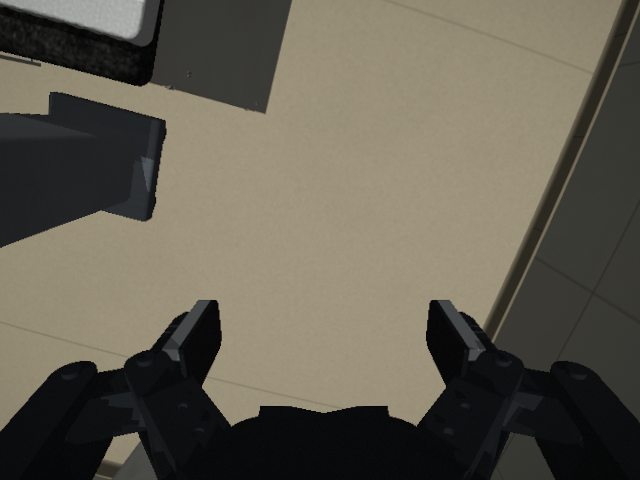

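```bash
cat > h.py <<'E'
from workcell import env
import numpy as np, cv2
from scipy.spatial.transform import Rotation as Ro
def cam(n,st=None):
    c=env.calibration(n);K=c['intrinsics'];k=c['k1']
    if n=='wrist':
        T=np.eye(4);T[:3,:3]=Ro.from_rotvec(st['ee_rot']).as_matrix();T[:3,3]=st['position']
        W=np.linalg.inv(T@c['hand_eye']);R=W[:3,:3];t=W[:3,3]
    else: R,t=np.array(c['R']),np.array(c['t'])
    return K,k,R,t
def proj(C,X):
    K,k,R,t=C
    p,_=cv2.projectPoints(np.atleast_2d(np.float64(X)),cv2.Rodrigues(R)[0],t,K,np.array([k,0,0,0.]));return p[:,0]
def ray(C,uv):
    K,k,R,t=C
    p=cv2.undistortPoints(np.float64(uv).reshape(-1,1,2),K,np.array([k,0,0,0.]))[:,0]
    d=np.c_[p,np.ones(len(p))]@R; o=-R.T@t
    return o,d
def atz(C,uv,z):
    o,d=ray(C,uv); return o+d*((z-o[2])/d[:,2])[:,None]
def tri(obs):  # list of (C,uv)
    A=[];b=[]
    for C,uv in obs:
        o,d=ray(C,uv);d=d[0]/np.linalg.norm(d[0]);P=np.eye(3)-np.outer(d,d);A.append(P);b.append(P@o)
    A=np.vstack(A);b=np.hstack(b);x=np.linalg.lstsq(A,b,rcond=None)[0];return x,np.linalg.norm(A@x-b)
E
python3 - <<'E'
from h import *
for n in('top','scene'):
    im=env.get_image(n)
    for t in('tube_a_mid','puck_a','lane','rack'):
        for r in env.regions_of(n,t):
            c=np.array(r['centre'])*[640,480];ys,xs=np.nonzero(r['region'])
            print(n,t,round(r['p'],2),c.round(1),len(xs),xs.min(),xs.max(),ys.min(),ys.max())
im=env.get_image('top')
a=cv2.resize(im[210:300,360:500],None,fx=5,fy=5,interpolation=cv2.INTER_CUBIC);cv2.imwrite('pics/lane_t.png',a)
a=cv2.resize(im[215:285,195:335],None,fx=5,fy=5,interpolation=cv2.INTER_CUBIC);cv2.imwrite('pics/rack_t.png',a)
im=env.get_image('scene')
a=cv2.resize(im[210:350,310:550],None,fx=3.3,fy=3.3,interpolation=cv2.INTER_CUBIC);cv2.imwrite('pics/lane_s.png',a)
E
```

```text
top tube_a_mid 0.62 [409.4 270.5] 84 403 414 265 273
top puck_a 0.71 [464.8 242.6] 284 454 476 231 252
top puck_a 0.66 [405.  273.8] 271 395 416 261 280
top puck_a 0.61 [441.9 255.6] 297 434 456 241 261
top puck_a 0.55 [424.6 261.6] 289 415 436 251 271
top lane 0.76 [416.5 255.4] 1774 377 489 221 293
top lane 0.69 [466.7 242. ] 296 454 477 231 252
top rack 0.8 [255.7 250.8] 2413 207 316 226 274
top rack 0.68 [430.4 260.3] 112 424 437 254 263
scene tube_a_mid 0.7 [326.8 266.9] 388 325 335 247 290
scene tube_a_mid 0.69 [396.7 277. ] 400 390 404 264 300
scene tube_a_mid 0.42 [432.5 272.5] 365 423 438 255 299
scene puck_a 0.96 [387.4 307.6] 741 380 408 288 320
scene puck_a 0.96 [484.7 307. ] 773 473 504 286 318
scene puck_a 0.77 [456.4 306.4] 736 442 472 287 319
scene puck_a 0.57 [424.9 302.8] 733 411 440 288 319
scene rack 0.75 [263.3 262.7] 1329 223 289 229 282
```

View pics/lane_t.png

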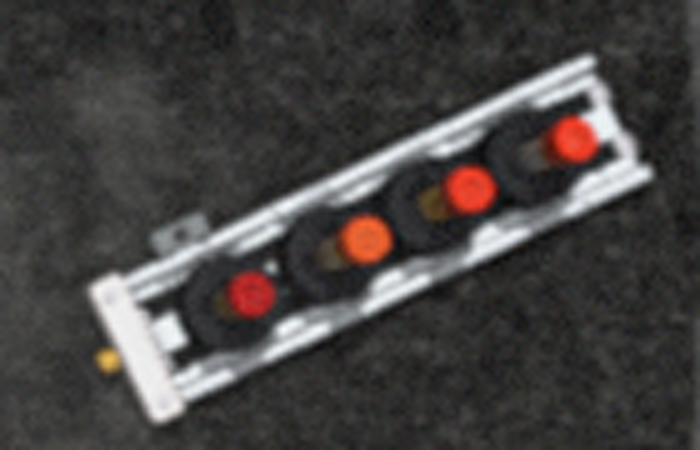

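View pics/rack_t.png

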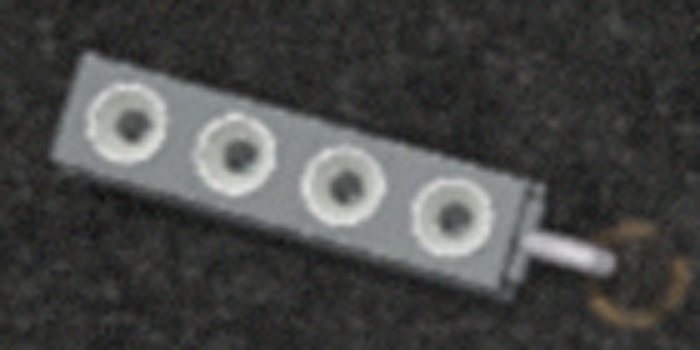

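View pics/lane_s.png

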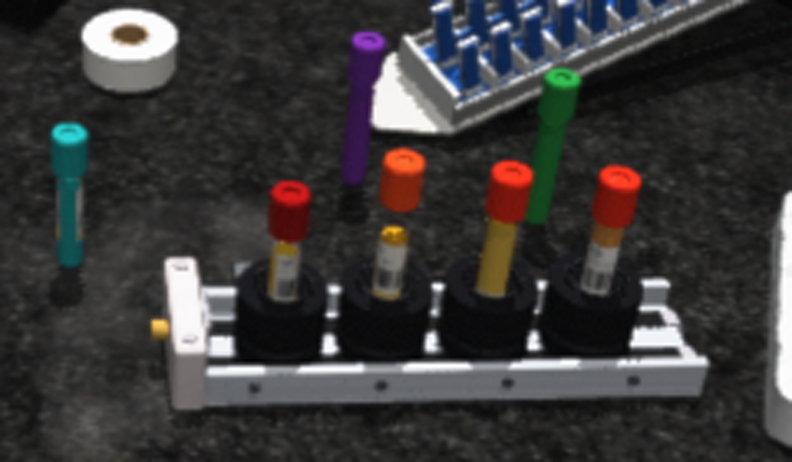

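```bash
python3 - <<'E'
from h import *
T=cam('top');S=cam('scene')
t=np.array([(253,293),(367,239),(470,188),(575,138)])/5+[360,210]
s=np.array([(290,190),(403,158),(512,170),(620,175)])/3.3+[310,210]
P=[]
for a,b in zip(t,s):
    x,e=tri([(T,a),(S,b)]);print(x.round(4),e.round(4));P.append(x)
r=np.array([(127,124),(235,154),(343,186),(452,217)])/5+[195,215]
p=atz(T,r,.046);print(p.round(4),np.linalg.norm(np.diff(p,axis=0),axis=1))
P=np.array(P)
print(np.linalg.norm(np.diff(P[:,:2],axis=0),axis=1))
for q in(P[:,:2],p[:,:2]):
    d=q[-1]-q[0];print(np.degrees(np.arctan2(d[1],d[0])),np.linalg.norm(q,axis=1))
print(atz(T,[[351,258],[406,196],[453,194]],.1))
s=env.read_state();R=Ro.from_rotvec(s['ee_rot']).as_matrix();print(R.round(3))
E
```

```text
[ 0.4678 -0.1127  0.1071] 0.0012
[ 0.489  -0.1574  0.1241] 0.001
[ 0.5109 -0.2024  0.1158] 0.0004
[ 0.5321 -0.2474  0.1118] 0.0005
[[0.5363 0.2969 0.046 ]
 [0.5228 0.2489 0.046 ]
 [0.5085 0.201  0.046 ]
 [0.4947 0.1527 0.046 ]] [0.04990064 0.05001493 0.05016548]
[0.04941277 0.0500158  0.04974207]
-64.49664007030476 [0.48122081 0.51369774 0.54948673 0.58675014]
-106.08415270055174 [0.61301529 0.57905906 0.54680702 0.5177598 ]
[[ 0.49106121  0.00997017  0.1       ]
 [ 0.62264556 -0.10729491  0.1       ]
 [ 0.6266813  -0.20693312  0.1       ]]
[[-0.     0.269 -0.963]
 [-0.    -0.963 -0.269]
 [-1.     0.     0.   ]]
```

```bash
cat >> h.py <<'E'
def go(pos,th,s=None):
    s=s or env.read_state();R=Ro.from_rotvec(s['ee_rot']).as_matrix()
    a=np.radians(th);y=np.array([np.cos(a),np.sin(a),0]);x=np.array([0,0,-1.]);Rt=np.c_[x,y,np.cross(x,y)]
    d=R.T@(np.array(pos)-s['position'])*1000;w=np.degrees(Ro.from_matrix(R.T@Rt).as_rotvec())
    print('t',round(s['clock'],2),'pos',s['position'].round(4),'w',round(s['width'],3),'F',s['ft_force'].round(1),'-> row',d.round(1),w.round(2))
E
python3 -c "
from h import *
go((.5,-.18,.22),25.5)"
```

```text
t 0.75 pos [ 0.1953 -0.6982  0.2313] w 1.003 F [ 0.1  0.2 -0.1] -> row [  11.3 -416.9 -433.1] [-99.87   0.    -0.  ]
```

Request:
apply_moves(
  steps=[
    [[5,-210,-217,-50,0,0],[5,-210,-217,-50,0,0],[5,-210,-217,-50,0,0],[5,-210,-217,-50,0,0],[11,-417,-433,-100,0,0],[11,-417,-433,-100,0,0],[11,-417,-433,-100,0,0],[11,-417,-433,-100,0,0]],
  ],
  gripper=0.5,
)

```text
clock: 1.55
position: [0.3986, -0.3518, 0.2246]
ee_rot: [1.276, 1.163, -1.277]
ft_force: [1.0, -0.4, 0.2]
width: 0.498
```

```bash
python3 -c "
from h import *
go((.5,-.18,.22),25.5)"
```

```text
t 1.55 pos [ 0.3986 -0.3518  0.2246] w 0.498 F [ 1.  -0.4  0.2] -> row [   4.5   85.1 -180.4] [-30.78   0.07  -0.04]
```

Request:
apply_moves(
  steps=[
    [[4,85,-180,-31,0,0],[4,85,-180,-31,0,0],[4,85,-180,-31,0,0],[4,85,-180,-31,0,0],[4,85,-180,-31,0,0],[4,85,-180,-31,0,0],[4,85,-180,-31,0,0]],
  ],
)

```text
clock: 2.25
position: [0.4991, -0.1818, 0.2204]
ee_rot: [0.873, 1.387, -0.876]
ft_force: [0.2, -0.4, -0.4]
width: 0.502
```

```bash
python3 - <<'E'
from h import *
go((.5,-.18,.22),25.5)
s=env.read_state()
im=env.get_image('wrist')
C=cam('wrist',s)
P=np.array([(.4678,-.1127,.1055),(.489,-.1574,.1225),(.5109,-.2024,.1145),(.5321,-.2474,.1105)])
uv=proj(C,P);print(uv.round(1))
cv2.imwrite('pics/w1.png',im)
for u in uv: cv2.drawMarker(im,tuple(int(v) for v in u),(255,255,0),0,10)
cv2.imwrite('pics/w1m.png',im)
E
```

```text
t 2.25 pos [ 0.4991 -0.1818  0.2204] w 0.502 F [ 0.2 -0.4 -0.4] -> row [ 0.4  1.6 -1.2] [0.08 0.09 0.06]
[[326.6 127.8]
 [326.4 202.9]
 [326.6 267. ]
 [326.1 323.3]]
```

View pics/w1m.png

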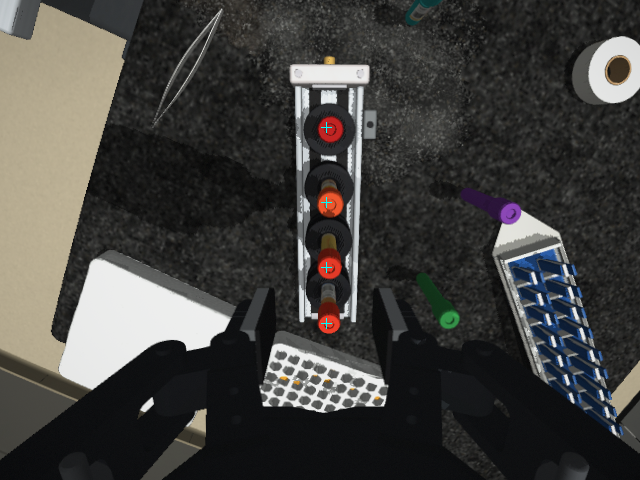

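```bash
python3 - <<'E'
from h import *
s=env.read_state();C=cam('wrist',s)
im=cv2.imread('pics/w1.png')
a=cv2.resize(im[105:345,290:370],None,fx=6,fy=6,interpolation=cv2.INTER_CUBIC)
cv2.imwrite('pics/w1a.png',np.hstack([a[:720][:600],a[600:1200]])[:600])
h=cv2.cvtColor(im,cv2.COLOR_BGR2HSV)
m=(((h[...,0]<12)|(h[...,0]>172))&(h[...,1]>170)&(h[...,2]>110)).astype(np.uint8)
n,l,st,c=cv2.connectedComponentsWithStats(m)
for i in range(1,n):
    if st[i,4]>60:print(st[i],c[i].round(1))
# fingertips
g=im[290:300].mean(axis=(0,2));print(g[225:420].round(0).astype(int).tolist())
E
```

```text
[318 117  25  25 475] [330.2 129. ]
[318 191  26  26 525] [330.2 203.6]
[318 256  24  23 424] [329.4 267.2]
[318 313  22  21 350] [328.8 323.2]
[34, 36, 40, 45, 48, 47, 42, 39, 37, 36, 38, 42, 43, 44, 47, 48, 44, 39, 38, 36, 35, 38, 40, 44, 45, 42, 39, 39, 43, 50, 57, 62, 63, 64, 64, 64, 64, 64, 64, 64, 58, 46, 31, 17, 13, 13, 13, 12, 13, 18, 43, 46, 50, 57, 59, 52, 41, 36, 35, 35, 38, 40, 40, 39, 39, 42, 46, 49, 52, 45, 32, 27, 33, 57, 188, 222, 223, 225, 214, 106, 191, 98, 54, 23, 26, 26, 26, 24, 25, 21, 21, 21, 20, 19, 18, 22, 59, 73, 72, 74, 74, 72, 71, 70, 70, 71, 73, 77, 87, 87, 58, 19, 19, 22, 23, 24, 27, 29, 32, 31, 31, 31, 32, 41, 64, 75, 91, 174, 211, 221, 226, 210, 39, 25, 31, 34, 34, 30, 30, 33, 40, 46, 46, 44, 40, 35, 29, 26, 15, 12, 13, 13, 13, 14, 21, 34, 48, 60, 63, 64, 63, 64, 64, 64, 64, 64, 62, 56, 50, 43, 33, 28, 25, 25, 26, 27, 25, 23, 24, 26, 26, 26, 27, 28, 29, 30, 31, 34, 37, 39, 40, 46, 53, 52, 45]
```

View pics/w1a.png

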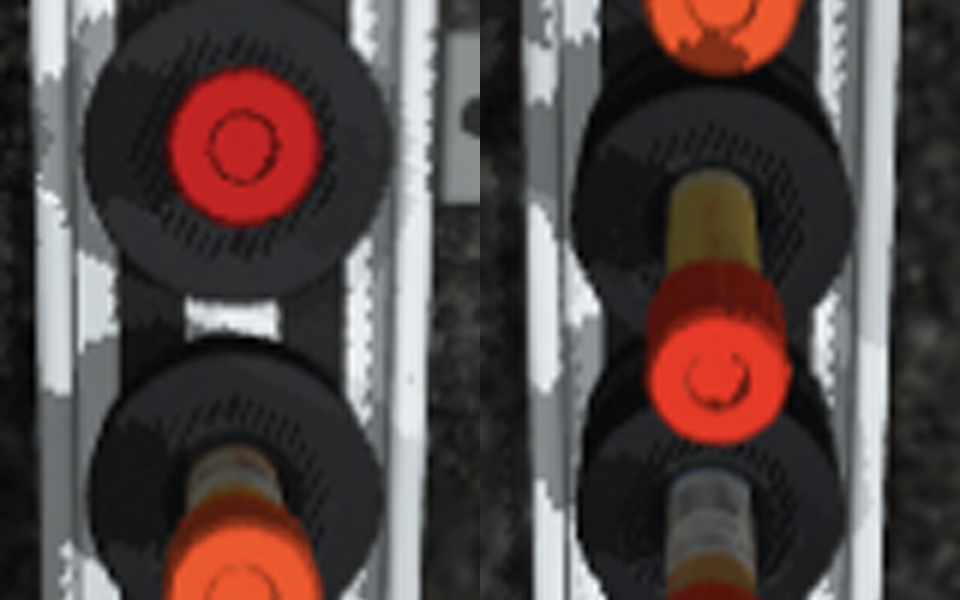

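```bash
python3 - <<'E'
from h import *
s=env.read_state();C=cam('wrist',s)
uv=[(330.2,129),(330.2,203.6),(329.4,267.2),(328.8,323.2)]
for u,z in zip(uv,(.1055,.1225,.1145,.1105)): print(atz(C,[u],z).round(4))
go((.4695,-.1105,.15),25.5)
E
```

```text
[[ 0.4702 -0.1128  0.1055]]
[[ 0.4913 -0.1572  0.1225]]
[[ 0.5126 -0.2021  0.1145]]
[[ 0.5338 -0.2469  0.1105]]
t 2.3 pos [ 0.4989 -0.1822  0.2203] w 0.503 F [ 0.2 -0.2  0.2] -> row [ 70.2   4.5 -77.5] [0.02 0.09 0.06]
```

Request:
apply_moves(
  steps=[
    [[35,4,-75,0,0,0],[70,4,-75,0,0,0],[75,4,-75,0,0,0],[75,4,-75,0,0,0],[75,4,-75,0,0,0]],
  ],
  gripper=0.45,
)

```text
clock: 2.8
position: [0.4711, -0.1148, 0.1458]
ee_rot: [0.875, 1.384, -0.879]
ft_force: [1.5, 0.5, 1.1]
width: 0.449
```

```bash
python3 - <<'E'
from h import *
s=env.read_state()
im=env.get_image('wrist');C=cam('wrist',s)
go((.4702,-.1128,.084),25.5)
cv2.imwrite('pics/w2.png',im)
h=cv2.cvtColor(im,cv2.COLOR_BGR2HSV)
m=(((h[...,0]<12)|(h[...,0]>172))&(h[...,1]>170)&(h[...,2]>110)).astype(np.uint8)
n,l,st,c=cv2.connectedComponentsWithStats(m)
for i in range(1,n):
    if st[i,4]>60:print(st[i],c[i].round(1),atz(C,[c[i]],.1055))
E
```

```text
t 2.85 pos [ 0.4717 -0.1149  0.1462] w 0.451 F [-0.5 -0.3  1.1] -> row [62.2 -0.5 -2.8] [-0.15  0.22 -0.05]
[311 252  29  27 577] [324.9 264.7] [[ 0.46999292 -0.11167228  0.1055    ]]
[ 309  327   33   48 1306] [325.  350.4] [[ 0.49346403 -0.16093166  0.1055    ]]
[311 386  29  27 634] [324.8 399.5] [[ 0.50888723 -0.1937184   0.1055    ]]
```

View pics/w2.png

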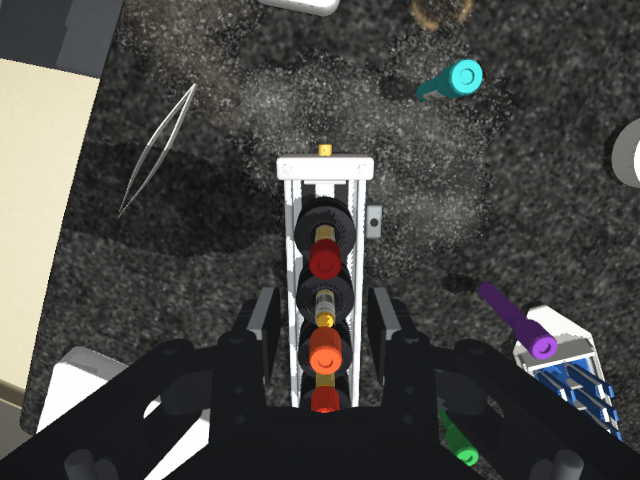

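Request:
apply_moves(
  steps=[
    [[15,0,-3.5,0,0,0],[35,0,-3.5,0,0,0],[50,0,-3.5,0,0,0],[62,0,-3.5,0,0,0],[70,0,-3.5,0,0,0],[71,0,-3.5,0,0,0],[71,0,-3.5,0,0,0]],
  ],
)

```text
clock: 3.55
position: [0.4708, -0.1122, 0.0754]
ee_rot: [0.876, 1.382, -0.878]
ft_force: [0.5, 0.0, -0.0]
width: 0.448
```

```bash
python3 - <<'E'
from h import *
go((.4700,-.112,.0755),25.5)
im=env.get_image('wrist');cv2.imwrite('pics/w3.png',im[150:400,200:450].repeat(2,0).repeat(2,1))
E
```

```text
t 3.55 pos [ 0.4708 -0.1122  0.0754] w 0.448 F [ 0.5  0.  -0. ] -> row [-0.1 -0.6 -0.5] [-0.18  0.25 -0.07]
```

View pics/w3.png

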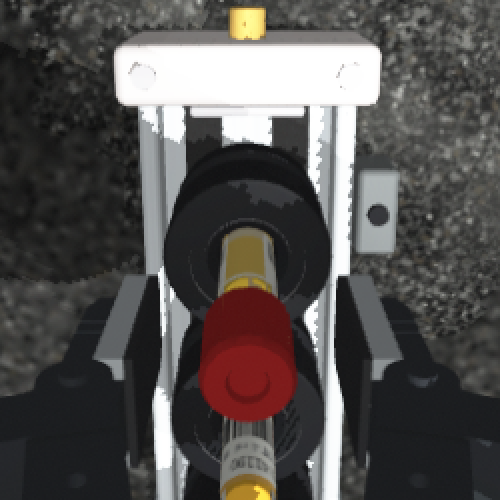

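Request:
apply_moves(
  steps=[
    [[0,0,0,0,0,0],[0,0,0,0,0,0],[0,0,0,0,0,0],[0,0,0,0,0,0],[0,0,0,0,0,0],[0,0,0,0,0,0]],
  ],
  gripper=0,
)

```text
clock: 4.2
position: [0.4714, -0.1123, 0.0763]
ee_rot: [0.876, 1.38, -0.878]
ft_force: [-0.4, -0.7, 6.2]
width: 0.201
```

```bash
python3 - <<'E'
from h import *
go((.4700,-.112,.0755),25.5)
im=env.get_image('wrist');cv2.imwrite('pics/w4.png',im[150:400,200:450].repeat(2,0).repeat(2,1))
E
```

```text
t 4.2 pos [ 0.4714 -0.1123  0.0763] w 0.201 F [-0.4 -0.7  6.2] -> row [ 0.8 -1.1 -0.8] [-0.17  0.31 -0.15]
```

View pics/w4.png

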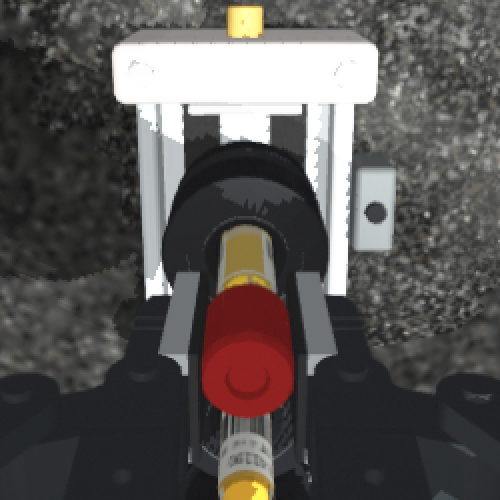

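Request:
apply_moves(
  steps=[
    [[-10,0,0,0,0,0],[-25,0,0,0,0,0],[-45,0,0,0,0,0],[-75,0,0,0,0,0],[-110,0,0,0,0,0],[-135,0,0,0,0,0],[-140,0,0,0,0,0],[-140,0,0,0,0,0]],
  ],
)

```text
clock: 5.05
position: [0.471, -0.1119, 0.2174]
ee_rot: [0.877, 1.378, -0.877]
ft_force: [-0.9, -0.3, -0.3]
width: 0.202
```

```bash
python3 - <<'E'
from h import *
go((.4947,.1527,.216),-16.1)
im=env.get_image('wrist');cv2.imwrite('pics/w5.png',im)
E
```

```text
t 5.05 pos [ 0.471  -0.1119  0.2174] w 0.202 F [-0.9 -0.3 -0.3] -> row [   0.3  134.6 -229.1] [41.41  0.31 -0.37]
```

View pics/w5.png

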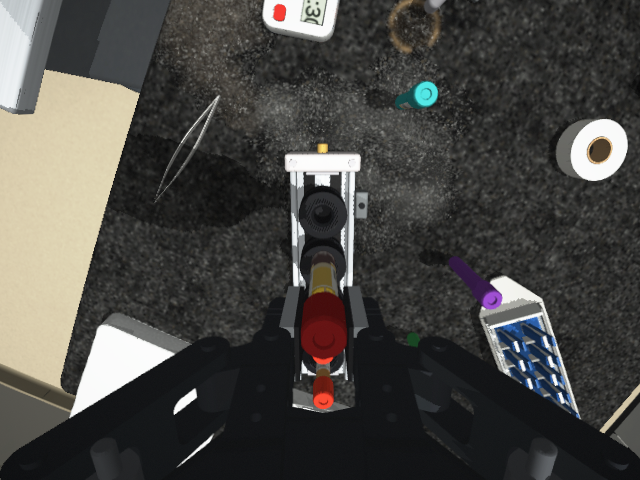

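Request:
apply_moves(
  steps=[
    [[0,164,-270,41.5,0,0],[0,164,-270,41.5,0,0],[0,164,-270,41.5,0,0],[0,164,-270,41.5,0,0],[0,164,-270,41.5,0,0],[0,164,-270,41.5,0,0],[0,164,-270,41.5,0,0],[0,164,-270,41.5,0,0]],
  ],
)

```text
clock: 5.9
position: [0.5019, 0.2093, 0.2139]
ee_rot: [1.409, 1.065, -1.405]
ft_force: [-0.5, 0.3, -0.1]
width: 0.2
```

```bash
python3 - <<'E'
from h import *
go((.4947,.1527,.216),-16.1)
s=env.read_state();im=env.get_image('wrist');C=cam('wrist',s)
P=np.array([(.4947,.1527,.046),(.5085,.201,.046),(.5228,.2489,.046)]);uv=proj(C,P);print(uv)
cv2.imwrite('pics/w6.png',im)
for u in uv: cv2.drawMarker(im,tuple(int(v) for v in u),(255,255,0),0,10)
cv2.imwrite('pics/w6m.png',im)
E
```

```text
t 5.9 pos [0.5019 0.2093 0.2139] w 0.2 F [-0.5  0.3 -0.1] -> row [-2.1  8.3 56.5] [ 0.47 -0.03 -0.18]
[[331.84419908 275.61132432]
 [332.51389646 223.7577239 ]
 [333.90372675 167.40648441]]
```

View pics/w6m.png

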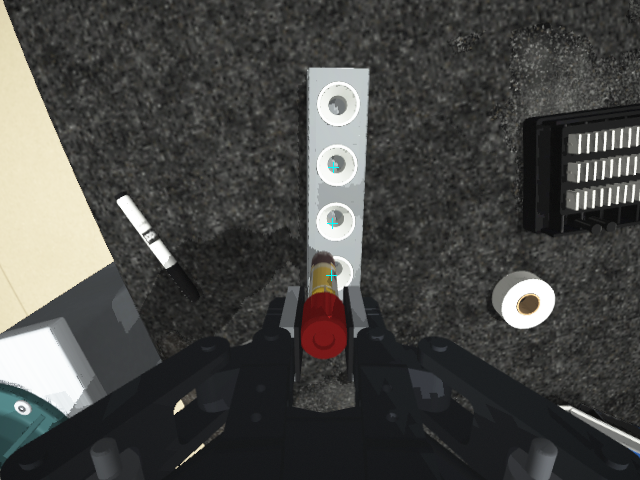

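```bash
python3 - <<'E'
from h import *
im=cv2.imread('pics/w6.png')
a=im[60:310,290:390]
m=((a.min(2)>200)).astype(np.uint8)
n,l,st,c=cv2.connectedComponentsWithStats(m)
s=env.read_state();C=cam('wrist',s)
Q=[]
for i in range(1,n):
    if st[i,4]>80:
        pts=np.argwhere(l==i)[:,::-1].astype(np.float32);e=cv2.fitEllipse(cv2.convexHull(pts))
        u=np.array(e[0])+[290,60];p=atz(C,[u],.046)[0];Q.append(p);print(st[i],u.round(1),np.round(e[1],1),p.round(4))
Q=np.array(Q);print(np.linalg.norm(np.diff(Q,axis=0),axis=1))
E
```

```text
[  27   21   43   45 1180] [338.1 103.4] [42.7 44.7] [0.5396 0.2936 0.046 ]
[  27   84   41   42 1067] [336.7 164.6] [40.7 42. ] [0.5254 0.2459 0.046 ]
[ 26 142  39  39 879] [335.3 221.3] [38.4 38.9] [0.5111 0.198  0.046 ]
[ 43 196  20  35 374] [339.5 272.2] [25.  33.7] [0.5019 0.1496 0.046 ]
[0.04969815 0.0500654  0.04920082]
```

```bash
python3 -c "
from h import *
go((.4970,.1510,.140),-16.1)"
```

```text
t 5.95 pos [0.5017 0.2054 0.2135] w 0.204 F [-0.9 -0.3 -1. ] -> row [73.7 10.1 53.3] [ 0.26  0.18 -0.15]
```

Request:
apply_moves(
  steps=[
    [[0,10,51.8,0.2,0,0],[0,10,51.8,0.2,0,0],[20,10,51.8,0.2,0,0],[45,10,51.8,0.2,0,0],[65,10,51.8,0.2,0,0],[70,10,51.8,0.2,0,0],[70,10,51.8,0.2,0,0],[70,10,51.8,0.2,0,0]],
  ],
)

```text
clock: 6.75
position: [0.4975, 0.1519, 0.144]
ee_rot: [1.411, 1.058, -1.413]
ft_force: [-0.3, 0.3, 1.1]
width: 0.203
```

```bash
python3 - <<'E'
from h import *
go((.4972,.1525,.072),-16.1)
im=env.get_image('wrist');cv2.imwrite('pics/w7.png',im)
im=env.get_image('top');cv2.imwrite('pics/t7.png',im[180:320,190:420].repeat(3,0).repeat(3,1))
go((.4972,.1525,.072),-16.1)
E
```

```text
t 6.75 pos [0.4975 0.1519 0.144 ] w 0.203 F [-0.3  0.3  1.1] -> row [72.  -0.7 -0.8] [ 0.01  0.2  -0.17]
t 6.85 pos [0.4979 0.1525 0.1446] w 0.202 F [ 0.4 -0.6 -0.1] -> row [72.6 -1.  -0. ] [ 0.03  0.14 -0.23]
```

View pics/w7.png

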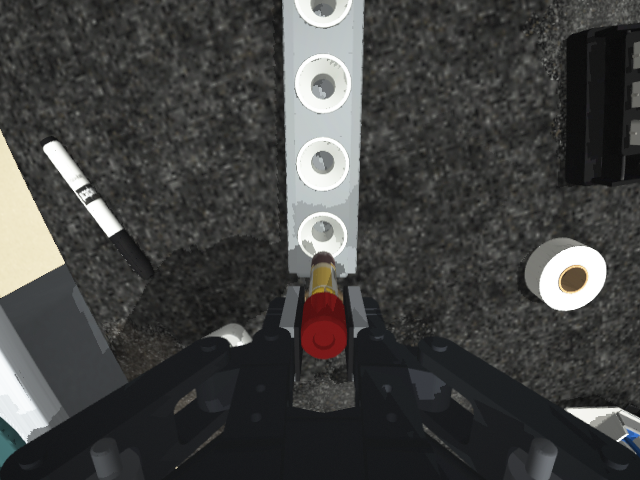

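View pics/t7.png

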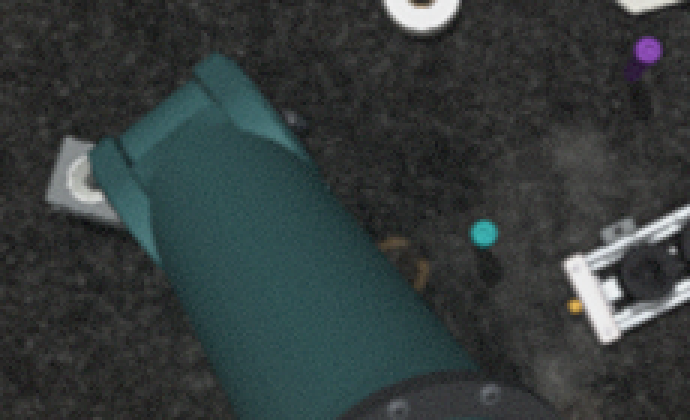

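```bash
python3 - <<'E'
from h import *
im=cv2.imread('pics/w7.png')
a=im[0:275,285:365]
m=((a.min(2)>200)).astype(np.uint8)
n,l,st,c=cv2.connectedComponentsWithStats(m)
s=env.read_state();s['position']=np.array([.4977,.1521,.1443]);C=cam('wrist',s)
Q=[]
for i in range(1,n):
    if st[i,4]>300:
        pts=np.argwhere(l==i)[:,::-1].astype(np.float32);e=cv2.fitEllipse(cv2.convexHull(pts))
        u=np.array(e[0])+[285,0];p=atz(C,[u],.046)[0];Q.append(p);print(st[i],u.round(1),np.round(e[1],1),p.round(4))
Q=np.array(Q);print(np.linalg.norm(np.diff(Q,axis=0),axis=1))
print(proj(C,[[.4972,.1525,.0763+.0105+.0145]]))
# tube foot predicted in image for tube axis under TCP
p=s['position'];R=Ro.from_rotvec(s['ee_rot']).as_matrix()
foot=p+R@[.0578,0,0];print(foot,proj(C,[foot]))
E
```

```text
[  9   0  58  27 825] [322.7  -2.6] [57.2 58.6] [0.5395 0.2975 0.046 ]
[  10   54   56   59 2038] [322.6  83. ] [55.9 59.4] [0.526  0.2508 0.046 ]
[  11  136   53   55 1789] [322.4 163.4] [52.5 54.1] [0.512  0.2028 0.046 ]
[  13  212   49   46 1000] [322.2 235.5] [47.7 49.6] [0.498  0.1549 0.046 ]
[0.04862004 0.04997043 0.04989217]
[[322.07547836 267.91951763]]
[0.49788482 0.15189798 0.08650065] [[323.46154628 259.35663062]]
```

```bash
python3 - <<'E'
import cv2
im=cv2.imread('pics/w7.png');cv2.imwrite('pics/w7z.png',cv2.resize(im[200:365,270:375],None,fx=5.5,fy=5.5)[:600])
E
```

```text
(no output)
```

View pics/w7z.png

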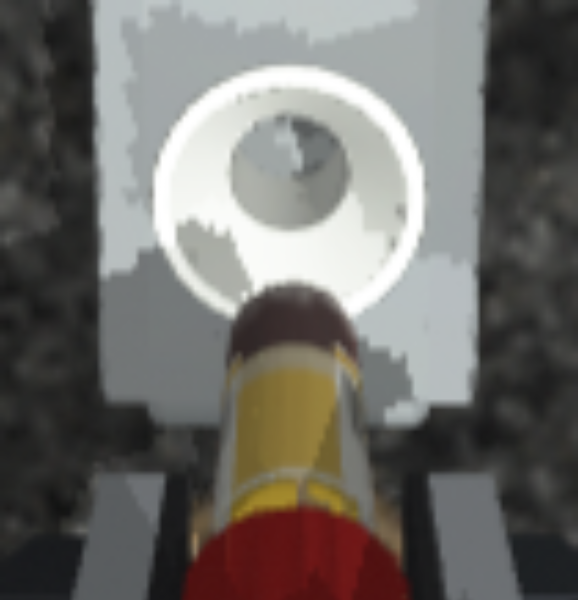

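Request:
apply_moves(
  steps=[
    [[10,0,-2.2,0,0,0],[25,0,-2.2,0,0,0],[38,0,-2.2,0,0,0],[48,0,-2.2,0,0,0],[56,0,-2.2,0,0,0],[62,0,-2.2,0,0,0],[62,0,-2.2,0,0,0]],
  ],
)

```text
clock: 7.55
position: [0.4983, 0.1543, 0.0818]
ee_rot: [1.411, 1.059, -1.412]
ft_force: [1.3, -1.1, -0.5]
width: 0.199
```

```bash
python3 - <<'E'
from h import *
go((.4980,.1545,.0658),-16.1)
im=env.get_image('wrist');cv2.imwrite('pics/w8.png',cv2.resize(im[150:400,200:450],None,fx=2.2,fy=2.2))
E
```

```text
t 7.55 pos [0.4983 0.1543 0.0818] w 0.199 F [ 1.3 -1.1 -0.5] -> row [16.  -0.4 -0.2] [ 0.05  0.19 -0.17]
```

View pics/w8.png

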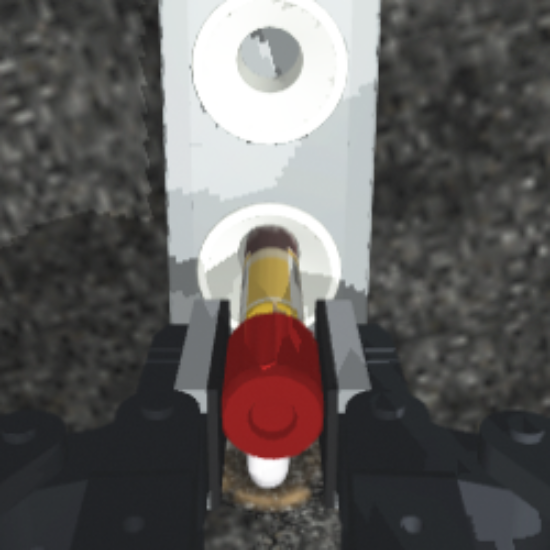

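Request:
apply_moves(
  steps=[
    [[5,0,0,0,0,0],[9,0,0,0,0,0],[12,0,0,0,0,0],[14,0,0,0,0,0],[15.5,0,0,0,0,0],[16.5,0,0,0,0,0],[16.5,0,0,0,0,0]],
  ],
)

```text
clock: 8.3
position: [0.4987, 0.1544, 0.0659]
ee_rot: [1.411, 1.059, -1.411]
ft_force: [0.1, 0.5, 1.8]
width: 0.199
```

Request:
apply_moves(
  steps=[
    [[0,0,0,0,0,0],[0,0,0,0,0,0],[0,0,0,0,0,0],[0,0,0,0,0,0]],
  ],
  gripper=0.45,
)

```text
clock: 8.7
position: [0.4987, 0.1544, 0.0659]
ee_rot: [1.412, 1.058, -1.411]
ft_force: [-0.9, -0.4, 0.1]
width: 0.449
```

```bash
python3 - <<'E'
from h import *
go((.498,.1545,.20),-16.1)
im=env.get_image('wrist');cv2.imwrite('pics/w9.png',cv2.resize(im[150:400,200:450],None,fx=2.2,fy=2.2))
E
```

```text
t 8.7 pos [0.4987 0.1544 0.0659] w 0.449 F [-0.9 -0.4  0.1] -> row [-134.1   -0.2    0.4] [ 0.04  0.16 -0.22]
```

View pics/w9.png

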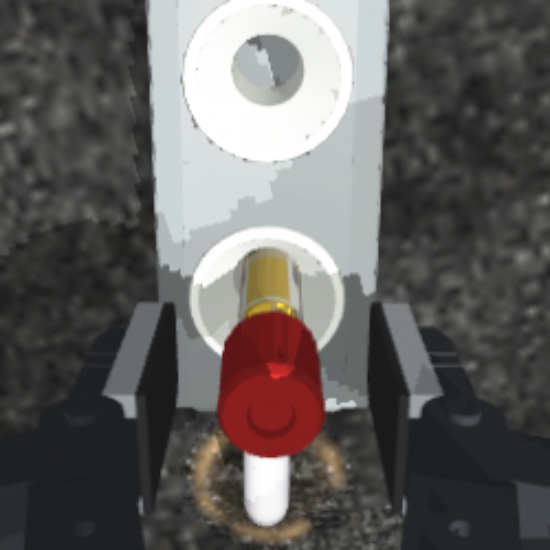

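Request:
apply_moves(
  steps=[
    [[-20,0,0,0,0,0],[-50,0,0,0,0,0],[-100,0,0,0,0,0],[-130,0,0,0,0,0],[-134,0,0,0,0,0],[-134,0,0,0,0,0]],
  ],
)

```text
clock: 9.35
position: [0.4988, 0.1549, 0.2008]
ee_rot: [1.413, 1.057, -1.41]
ft_force: [0.6, 0.1, -0.7]
width: 0.449
```

```bash
python3 - <<'E'
from h import *
im=env.get_image('wrist');cv2.imwrite('pics/w10.png',im)
go((.4925,-.1573,.18),25.5)
E
```

```text
t 9.4 pos [0.4979 0.1544 0.1995] w 0.446 F [ 0.2 -0.1  0.5] -> row [ 20.8  81.  301. ] [-41.57   0.26  -0.12]
```

View pics/w10.png

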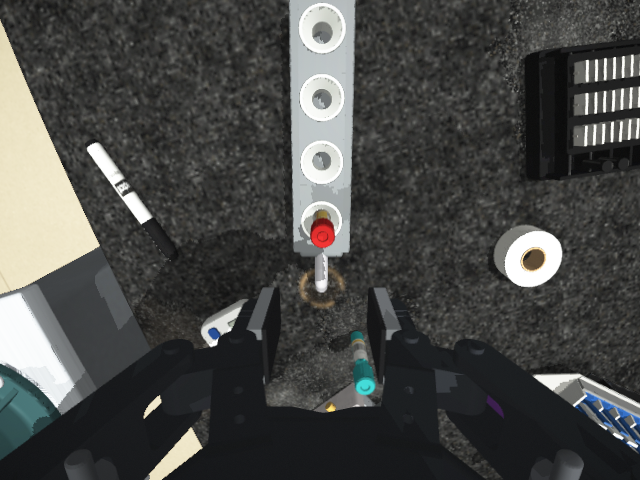

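Request:
apply_moves(
  steps=[
    [[0,81,301,-41.5,0,0],[0,81,301,-41.5,0,0],[0,81,301,-41.5,0,0],[0,81,301,-41.5,0,0],[0,81,301,-41.5,0,0],[0,81,301,-41.5,0,0],[0,81,301,-41.5,0,0],[0,81,301,-41.5,0,0]],
  ],
)

```text
clock: 10.2
position: [0.4904, -0.1615, 0.1985]
ee_rot: [0.878, 1.384, -0.886]
ft_force: [-0.8, 1.4, 0.1]
width: 0.444
```

```bash
python3 - <<'E'
from h import *
go((.4925,-.1573,.145),25.5)
E
```

```text
t 10.2 pos [ 0.4904 -0.1615  0.1985] w 0.444 F [-0.8  1.4  0.1] -> row [53.4  3.9 -3.1] [-0.52  0.16  0.21]
```

Request:
apply_moves(
  steps=[
    [[0,3.5,-3,-0.4,0,0],[25,3.5,-3,-0.4,0,0],[45,3.5,-3,-0.4,0,0],[53,3.5,-3,-0.4,0,0],[53,3.5,-3,-0.4,0,0],[53,3.5,-3,-0.4,0,0]],
  ],
)

```text
clock: 10.8
position: [0.4926, -0.1562, 0.1457]
ee_rot: [0.872, 1.387, -0.879]
ft_force: [0.0, -0.6, 0.4]
width: 0.448
```

```bash
cat >> h.py <<'E'
def caps(z,fn):
    s=env.read_state();im=env.get_image('wrist');C=cam('wrist',s);cv2.imwrite('pics/'+fn,im)
    h=cv2.cvtColor(im,cv2.COLOR_BGR2HSV)
    m=(((h[...,0]<14)|(h[...,0]>170))&(h[...,1]>150)&(h[...,2]>60)).astype(np.uint8)
    n,l,st,c=cv2.connectedComponentsWithStats(m)
    for i in range(1,n):
        if st[i,4]>200:
            x,y,w,hh,_=st[i]
            print(st[i],'midcol',x+w/2,'top-face est',atz(C,[[x+w/2,y+hh-w/2]],z).round(4))
E
python3 - <<'E'
from h import *
caps(.1225,'w11.png')
go((.4925,-.1573,.0925),25.5)
E
```

```text
[ 304  253   36   46 1319] midcol 322.0 top-face est [[ 0.491  -0.1557  0.1225]]
[ 306  324   33   47 1235] midcol 322.5 top-face est [[ 0.5098 -0.1946  0.1225]]
[309 385  28  28 652] midcol 323.0 top-face est [[ 0.5229 -0.2214  0.1225]]
t 10.85 pos [ 0.4929 -0.1567  0.1461] w 0.448 F [-0.  -0.3  0.2] -> row [53.6 -0.5  0.2] [-0.03  0.19  0.15]
```

View pics/w11.png

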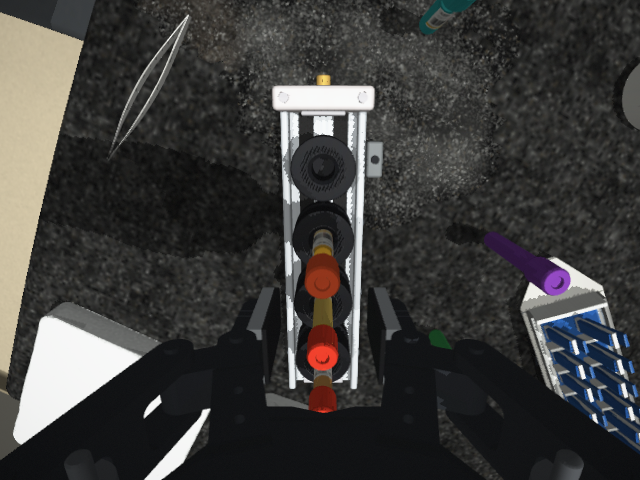

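Request:
apply_moves(
  steps=[
    [[15,-0.7,-0.4,0,0,0],[30,-0.7,-0.4,0,0,0],[43,-0.7,-0.4,0,0,0],[51,-0.7,-0.4,0,0,0],[53.5,-0.7,-0.4,0,0,0],[53.5,-0.7,-0.4,0,0,0]],
  ],
)

```text
clock: 11.45
position: [0.4921, -0.1568, 0.0925]
ee_rot: [0.872, 1.386, -0.879]
ft_force: [-0.4, 0.6, -0.4]
width: 0.453
```

Request:
apply_moves(
  steps=[
    [[0,0,0,0,0,0],[0,0,0,0,0,0],[0,0,0,0,0,0],[0,0,0,0,0,0],[0,0,0,0,0,0],[0,0,0,0,0,0]],
  ],
  gripper=0,
)

```text
clock: 12.05
position: [0.4926, -0.1569, 0.0931]
ee_rot: [0.872, 1.385, -0.879]
ft_force: [-0.2, 0.1, 5.5]
width: 0.199
```

```bash
python3 - <<'E'
from h import *
go((.4925,-.1573,.0925),25.5)
im=env.get_image('wrist');cv2.imwrite('pics/w12.png',cv2.resize(im[150:400,200:450],None,fx=2.2,fy=2.2))
E
```

```text
t 12.05 pos [ 0.4926 -0.1569  0.0931] w 0.199 F [-0.2  0.1  5.5] -> row [ 0.6 -0.3  0.3] [-0.03  0.24  0.11]
```

View pics/w12.png

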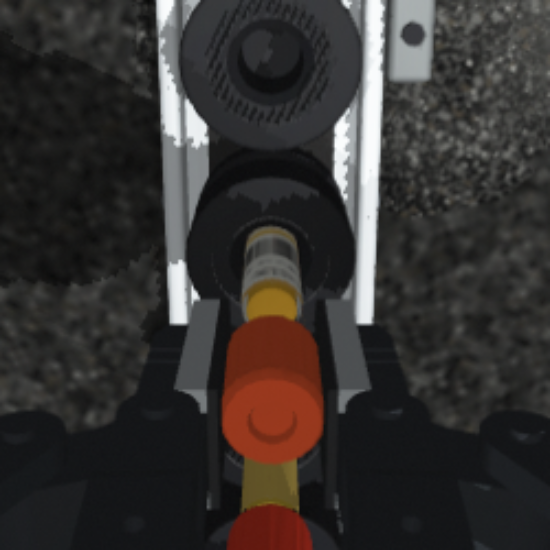

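Request:
apply_moves(
  steps=[
    [[-10,0,0,0,0,0],[-25,0,0,0,0,0],[-45,0,0,0,0,0],[-75,0,0,0,0,0],[-110,0,0,0,0,0],[-135,0,0,0,0,0],[-140,0,0,0,0,0],[-140,0,0,0,0,0]],
  ],
)

```text
clock: 12.9
position: [0.4929, -0.1564, 0.234]
ee_rot: [0.873, 1.383, -0.879]
ft_force: [0.7, 0.2, -0.5]
width: 0.2
```

```bash
python3 -c "
from h import *
go((.5124,.2025,.233),-16.1)"
```

```text
t 12.9 pos [ 0.4929 -0.1564  0.234 ] w 0.2 F [ 0.7  0.2 -0.5] -> row [  -0.9  171.9 -315.7] [41.55  0.32 -0.07]
```

Request:
apply_moves(
  steps=[
    [[0,172,-316,41.5,0,0],[0,172,-316,41.5,0,0],[0,172,-316,41.5,0,0],[0,172,-316,41.5,0,0],[0,172,-316,41.5,0,0],[0,172,-316,41.5,0,0],[0,172,-316,41.5,0,0],[0,172,-316,41.5,0,0]],
  ],
)

```text
clock: 13.7
position: [0.5108, 0.2082, 0.2307]
ee_rot: [1.405, 1.065, -1.409]
ft_force: [-0.1, 0.2, 0.3]
width: 0.197
```

```bash
python3 -c "
from h import *
go((.5124,.2025,.165),-16.1)"
```

```text
t 13.7 pos [0.5108 0.2082 0.2307] w 0.197 F [-0.1  0.2  0.3] -> row [65.8  3.1  4.9] [ 0.41  0.19 -0.03]
```

Request:
apply_moves(
  steps=[
    [[0,3,5,0.4,0,0],[0,3,5,0.4,0,0],[25,3,5,0.4,0,0],[50,3,5,0.4,0,0],[67,3,5,0.4,0,0],[70,3,5,0.4,0,0],[70,3,5,0.4,0,0],[70,3,5,0.4,0,0]],
  ],
)

```text
clock: 14.5
position: [0.5128, 0.2016, 0.1613]
ee_rot: [1.412, 1.059, -1.415]
ft_force: [1.3, -0.3, -0.5]
width: 0.198
```

```bash
cat >> h.py <<'E'
def rings(fn,r0,r1,foot):
    s=env.read_state();im=env.get_image('wrist');cv2.imwrite('pics/'+fn,im);C=cam('wrist',s)
    a=im[r0:r1,285:365];m=((a.min(2)>200)).astype(np.uint8)
    n,l,st,c=cv2.connectedComponentsWithStats(m)
    for i in range(1,n):
        if st[i,4]>300:
            pts=np.argwhere(l==i)[:,::-1].astype(np.float32);e=cv2.fitEllipse(cv2.convexHull(pts))
            u=np.array(e[0])+[285,r0];print(st[i],u.round(1),np.round(e[1],1),atz(C,[u],.046)[0].round(4))
    R=Ro.from_rotvec(s['ee_rot']).as_matrix();print('foot ctr pred',proj(C,[s['position']+R@[foot-.0065,0,0]]).round(1))
    cv2.imwrite('pics/z'+fn,cv2.resize(im[150:370,260:385],None,fx=2.7,fy=2.7))
E
python3 - <<'E'
from h import *
rings('w13.png',0,275,.0746)
go((.5124,.2025,.0826),-16.1)
E
```

```text
[  11   63   52   55 1761] [321.7  89.8] [52.2 54.9] [0.5397 0.2983 0.046 ]
[  12  139   50   51 1539] [321.6 164.2] [48.9 50.7] [0.5257 0.2505 0.046 ]
[ 14 210  46  43 825] [321.5 231.8] [44.8 46.4] [0.5117 0.2025 0.046 ]
foot ctr pred [[323.5 253.7]]
t 14.55 pos [0.513  0.202  0.1616] w 0.198 F [ 0.5  0.7 -0.1] -> row [79.  -0.8 -0.5] [-0.04  0.14 -0.11]
```

View pics/zw13.png

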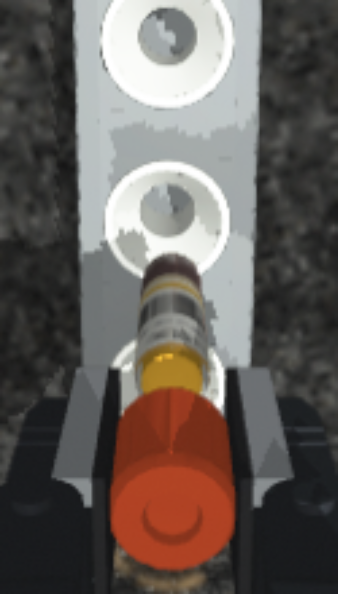

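Request:
apply_moves(
  steps=[
    [[15,-1,-0.3,0,0,0],[30,-1,-0.3,0,0,0],[42,-1,-0.3,0,0,0],[50,-1,-0.3,0,0,0],[57,-1,-0.3,0,0,0],[63,-1,-0.3,0,0,0],[68,-1,-0.3,0,0,0],[70,-1,-0.3,0,0,0]],
  ],
)

```text
clock: 15.35
position: [0.5121, 0.2024, 0.0912]
ee_rot: [1.412, 1.059, -1.414]
ft_force: [0.6, -1.0, -0.2]
width: 0.198
```

```bash
python3 -c "
from h import *
go((.5119,.2023,.0826),-16.1)"
```

```text
t 15.35 pos [0.5121 0.2024 0.0912] w 0.198 F [ 0.6 -1.  -0.2] -> row [ 8.6 -0.2  0.1] [-0.04  0.16 -0.09]
```

Request:
apply_moves(
  steps=[
    [[3,0,0,0,0,0],[6,0,0,0,0,0],[8,0,0,0,0,0],[9,0,0,0,0,0],[9,0,0,0,0,0]],
  ],
)

```text
clock: 15.85
position: [0.5122, 0.2026, 0.0826]
ee_rot: [1.412, 1.059, -1.414]
ft_force: [-0.6, 0.4, 2.7]
width: 0.197
```

Request:
apply_moves(
  steps=[
    [[0,0,0,0,0,0],[0,0,0,0,0,0],[0,0,0,0,0,0],[0,0,0,0,0,0]],
  ],
  gripper=0.45,
)

```text
clock: 16.25
position: [0.5122, 0.2025, 0.0825]
ee_rot: [1.412, 1.059, -1.414]
ft_force: [-0.5, 0.4, -0.2]
width: 0.449
```

Request:
apply_moves(
  steps=[
    [[-20,0,0,0,0,0],[-50,0,0,0,0,0],[-95,0,0,0,0,0],[-115,0,0,0,0,0],[-118,0,0,0,0,0],[-118,0,0,0,0,0]],
  ],
)

```text
clock: 16.85
position: [0.5121, 0.2027, 0.2008]
ee_rot: [1.413, 1.059, -1.413]
ft_force: [0.5, -0.1, 0.0]
width: 0.448
```

```bash
python3 - <<'E'
from h import *
im=env.get_image('wrist');cv2.imwrite('pics/w14.png',im)
go((.5134,-.2023,.19),25.5)
E
```

```text
t 16.9 pos [0.5115 0.2023 0.1998] w 0.45 F [-0.6  0.  -0.8] -> row [ 11.3 114.4 388. ] [-4.165e+01  2.300e-01  3.000e-02]
```

View pics/w14.png

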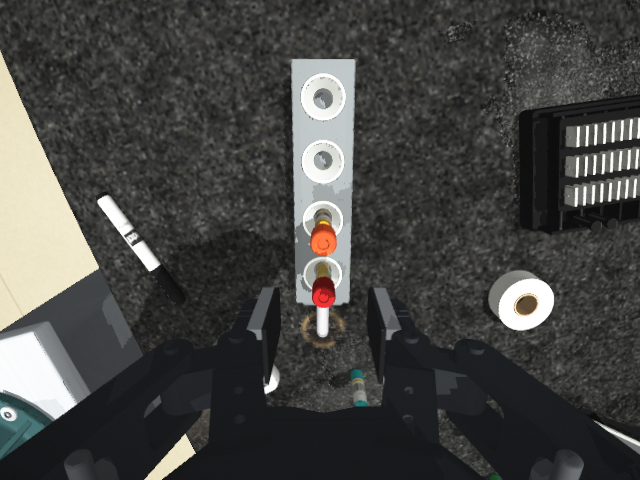

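Request:
apply_moves(
  steps=[
    [[0,114,388,-41.5,0,0],[0,114,388,-41.5,0,0],[0,114,388,-41.5,0,0],[0,114,388,-41.5,0,0],[0,114,388,-41.5,0,0],[0,114,388,-41.5,0,0],[0,114,388,-41.5,0,0],[0,114,388,-41.5,0,0]],
  ],
)

```text
clock: 17.7
position: [0.5114, -0.1973, 0.1994]
ee_rot: [0.875, 1.388, -0.881]
ft_force: [-0.3, 0.3, 0.2]
width: 0.452
```

```bash
python3 -c "
from h import *
go((.5136,-.2023,.138),25.5)"
```

```text
t 17.7 pos [ 0.5114 -0.1973  0.1994] w 0.452 F [-0.3  0.3  0.2] -> row [61.4  0.1  5.4] [-0.15  0.03  0.23]
```

Request:
apply_moves(
  steps=[
    [[0,0,5.4,0,0,0],[25,0,5.4,0,0,0],[50,0,5.4,0,0,0],[60,0,5.4,0,0,0],[61,0,5.4,0,0,0],[61,0,5.4,0,0,0]],
  ],
)

```text
clock: 18.3
position: [0.5136, -0.2017, 0.1381]
ee_rot: [0.874, 1.39, -0.88]
ft_force: [0.2, -0.0, -0.6]
width: 0.447
```

```bash
python3 - <<'E'
from h import *
caps(.1145,'w15.png')
go((.5136,-.2023,.0845),25.5)
E
```

```text
[ 306  253   35   46 1317] midcol 323.5 top-face est [[ 0.5128 -0.2012  0.1145]]
[ 308  327   32   48 1276] midcol 324.0 top-face est [[ 0.5327 -0.2426  0.1145]]
t 18.35 pos [ 0.5141 -0.2019  0.1388] w 0.45 F [0.2 0.3 0.4] -> row [54.3 -0.5  0.1] [-0.1   0.05  0.19]
```

View pics/w15.png

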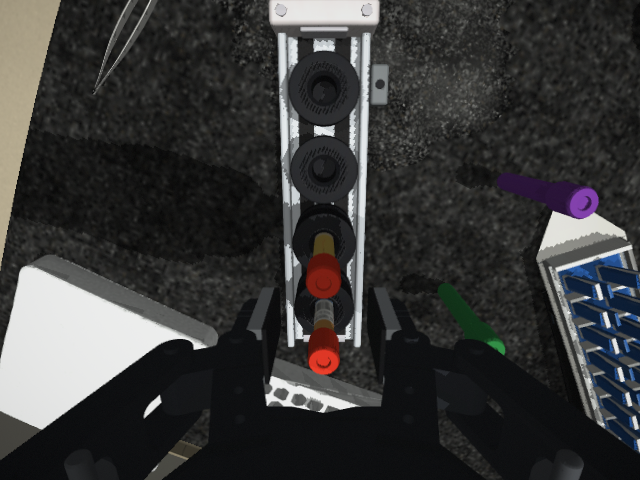

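Cap C at (323,270) lies centred between the pads; the green tube (500,345) is clear.

Request:
apply_moves(
  steps=[
    [[15,-0.2,0,0,0,0],[30,-0.2,0,0,0,0],[43,-0.2,0,0,0,0],[51,-0.2,0,0,0,0],[54,-0.2,0,0,0,0],[54,-0.2,0,0,0,0]],
  ],
)

```text
clock: 18.95
position: [0.5135, -0.202, 0.0841]
ee_rot: [0.874, 1.389, -0.88]
ft_force: [0.4, 1.0, -0.6]
width: 0.45
```

Request:
apply_moves(
  steps=[
    [[0,0,0,0,0,0],[0,0,0,0,0,0],[0,0,0,0,0,0],[0,0,0,0,0,0],[0,0,0,0,0,0],[0,0,0,0,0,0]],
  ],
  gripper=0,
)

```text
clock: 19.55
position: [0.5139, -0.2021, 0.0845]
ee_rot: [0.874, 1.388, -0.88]
ft_force: [-0.7, 0.1, 3.7]
width: 0.2
```

```bash
python3 - <<'E'
from h import *
go((.5136,-.2023,.0845),25.5)
im=env.get_image('wrist');cv2.imwrite('pics/w16.png',cv2.resize(im[150:400,200:450],None,fx=2.2,fy=2.2))
E
```

```text
t 19.55 pos [ 0.5139 -0.2021  0.0845] w 0.2 F [-0.7  0.1  3.7] -> row [ 0.  -0.4  0.1] [-0.09  0.04  0.21]
```

View pics/w16.png

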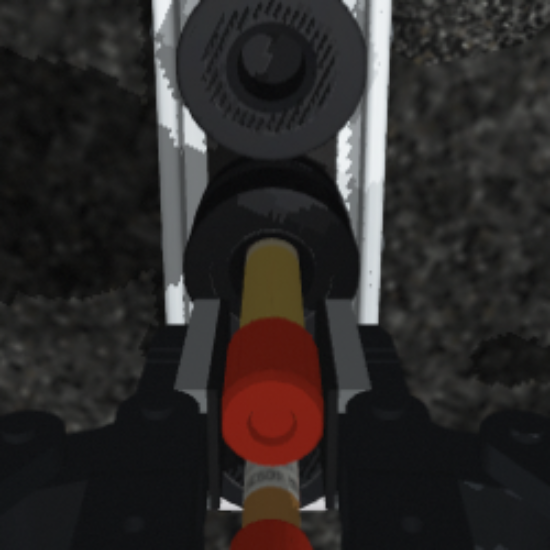

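Request:
apply_moves(
  steps=[
    [[-10,0,0,0,0,0],[-25,0,0,0,0,0],[-45,0,0,0,0,0],[-75,0,0,0,0,0],[-110,0,0,0,0,0],[-135,0,0,0,0,0],[-140,0,0,0,0,0],[-140,0,0,0,0,0]],
  ],
)

```text
clock: 20.4
position: [0.5147, -0.2019, 0.2259]
ee_rot: [0.874, 1.386, -0.879]
ft_force: [-0.0, 0.1, -1.6]
width: 0.201
```

```bash
python3 -c "
from h import *
go((.5257,.2505,.225),-16.1)"
```

```text
t 20.4 pos [ 0.5147 -0.2019  0.2259] w 0.201 F [-0.   0.1 -1.6] -> row [  -0.6  204.  -404. ] [41.5   0.19  0.06]
```

Request:
apply_moves(
  steps=[
    [[0,204,-404,41.5,0,0],[0,204,-404,41.5,0,0],[0,204,-404,41.5,0,0],[0,204,-404,41.5,0,0],[0,204,-404,41.5,0,0],[0,204,-404,41.5,0,0],[0,204,-404,41.5,0,0],[0,204,-404,41.5,0,0]],
  ],
)

```text
clock: 21.2
position: [0.5229, 0.1954, 0.2228]
ee_rot: [1.407, 1.061, -1.418]
ft_force: [0.7, -0.4, -0.5]
width: 0.198
```

```bash
python3 -c "
from h import *
go((.5257,.2505,.153),-16.1)"
```

```text
t 21.2 pos [0.5229 0.1954 0.2228] w 0.198 F [ 0.7 -0.4 -0.5] -> row [ 69.5 -12.5 -54.1] [0.01 0.33 0.12]
```

Request:
apply_moves(
  steps=[
    [[0,-12.5,-54,0,0,0],[0,-12.5,-54,0,0,0],[0,-12.5,-54,0,0,0],[20,-12.5,-54,0,0,0],[45,-12.5,-54,0,0,0],[65,-12.5,-54,0,0,0],[70,-12.5,-54,0,0,0],[70,-12.5,-54,0,0,0]],
  ],
)

```text
clock: 22.0
position: [0.525, 0.2478, 0.1513]
ee_rot: [1.405, 1.059, -1.423]
ft_force: [0.2, -0.7, -0.2]
width: 0.197
```

```bash
python3 - <<'E'
from h import *
rings('w17.png',0,275,.066)
go((.5257,.2505,.074),-16.1)
E
```

```text
[  14  135   51   54 1683] [324.2 161.4] [51.2 52.8] [0.5398 0.2984 0.046 ]
[  15  209   49   45 1031] [324.  231.7] [46.6 48.3] [0.5258 0.2506 0.046 ]
foot ctr pred [[323.4 258.4]]
t 22.05 pos [0.5257 0.2489 0.1523] w 0.199 F [0.  0.2 0.2] -> row [78.3 -0.3 -2.1] [-0.1   0.41  0.15]
```

View pics/zw17.png

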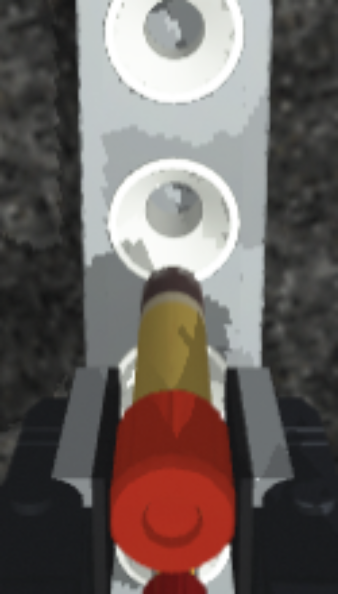

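Request:
apply_moves(
  steps=[
    [[12,-0.2,-1.7,0,0.3,0],[28,-0.2,-1.7,0,0.3,0],[40,-0.2,-1.7,0,0.3,0],[49,-0.2,-1.7,0,0.3,0],[56,-0.2,-1.7,0,0.3,0],[62,-0.2,-1.7,0,0.3,0],[67,-0.2,-1.7,0,0.3,0],[69,-0.2,-1.7,0,0.3,0]],
  ],
)

```text
clock: 22.85
position: [0.5256, 0.2502, 0.0829]
ee_rot: [1.411, 1.063, -1.417]
ft_force: [-0.0, 0.3, 0.1]
width: 0.202
```

```bash
python3 -c "
from h import *
go((.5258,.2506,.074),-16.1)"
```

```text
t 22.85 pos [0.5256 0.2502 0.0829] w 0.202 F [-0.   0.3  0.1] -> row [ 8.9  0.1 -0.5] [-0.08  0.12  0.16]
```

Request:
apply_moves(
  steps=[
    [[3,0,0,0,0,0],[6,0,0,0,0,0],[8,0,0,0,0,0],[9,0,0,0,0,0],[9.3,0,0,0,0,0]],
  ],
)

```text
clock: 23.35
position: [0.5256, 0.2503, 0.074]
ee_rot: [1.412, 1.063, -1.417]
ft_force: [-0.4, 0.1, 4.4]
width: 0.198
```

Request:
apply_moves(
  steps=[
    [[0,0,0,0,0,0],[0,0,0,0,0,0],[0,0,0,0,0,0],[0,0,0,0,0,0]],
  ],
  gripper=0.45,
)

```text
clock: 23.75
position: [0.5256, 0.2503, 0.0739]
ee_rot: [1.412, 1.063, -1.417]
ft_force: [-0.1, 0.1, -0.3]
width: 0.451
```

Request:
apply_moves(
  steps=[
    [[-20,0,0,0,0,0],[-50,0,0,0,0,0],[-95,0,0,0,0,0],[-120,0,0,0,0,0],[-126,0,0,0,0,0],[-126,0,0,0,0,0]],
  ],
)

```text
clock: 24.35
position: [0.5265, 0.2505, 0.2008]
ee_rot: [1.413, 1.062, -1.416]
ft_force: [-0.3, 0.2, -0.4]
width: 0.448
```

```bash
python3 - <<'E'
from h import *
im=env.get_image('wrist');cv2.imwrite('pics/w18.png',im)
go((.5353,-.2474,.20),25.5)
E
```

```text
t 24.4 pos [0.5257 0.25   0.1995] w 0.449 F [0.3 0.7 0.4] -> row [4.000e-01 1.480e+02 4.749e+02] [-41.7    0.09   0.21]
```

View pics/w18.png

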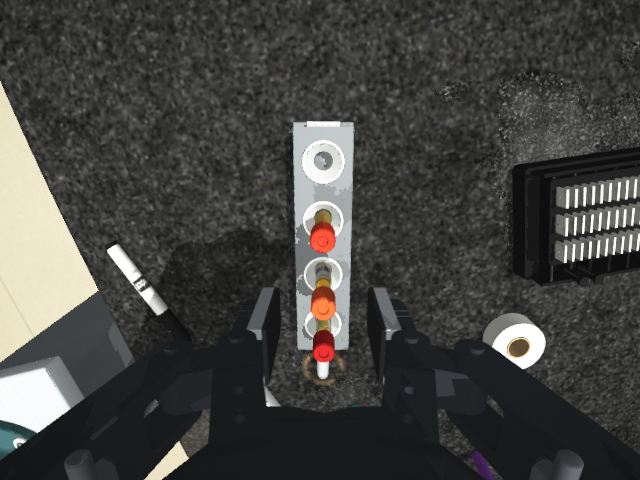

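Three tubes seated in places 1 to 3 at (323,345), (323,300) and (322,238). Last one.

Request:
apply_moves(
  steps=[
    [[0,148,475,-41.5,0,0],[0,148,475,-41.5,0,0],[0,148,475,-41.5,0,0],[0,148,475,-41.5,0,0],[0,148,475,-41.5,0,0],[0,148,475,-41.5,0,0],[0,148,475,-41.5,0,0],[0,148,475,-41.5,0,0]],
  ],
)

```text
clock: 25.2
position: [0.5318, -0.1515, 0.1982]
ee_rot: [0.875, 1.392, -0.882]
ft_force: [1.7, -0.0, -0.1]
width: 0.452
```

```bash
python3 -c "
from h import *
go((.5353,-.2474,.134),25.5)"
```

```text
t 25.2 pos [ 0.5318 -0.1515  0.1982] w 0.452 F [ 1.7 -0.  -0.1] -> row [ 64.3 -37.4  88.4] [-0.2  -0.15  0.38]
```

Request:
apply_moves(
  steps=[
    [[0,-37.4,88.4,0,0,0.3],[0,-37.4,88.4,0,0,0.3],[0,-37.4,88.4,0,0,0.3],[25,-37.4,88.4,0,0,0.3],[50,-37.4,88.4,0,0,0.3],[62,-37.4,88.4,0,0,0.3],[64,-37.4,88.4,0,0,0.3],[64,-37.4,88.4,0,0,0.3]],
  ],
)

```text
clock: 26.0
position: [0.5351, -0.2467, 0.1337]
ee_rot: [0.878, 1.391, -0.878]
ft_force: [0.3, -0.4, -0.2]
width: 0.456
```

```bash
python3 - <<'E'
from h import *
caps(.1105,'w19.png')
go((.5353,-.2474,.0805),25.5)
E
```

```text
[ 305  253   36   47 1332] midcol 323.0 top-face est [[ 0.5342 -0.2463  0.1105]]
t 26.05 pos [ 0.5358 -0.247   0.1345] w 0.451 F [ 0.1  0.5 -0.5] -> row [54.  -0.6  0.3] [-0.15 -0.14  0.05]
```

View pics/w19.png

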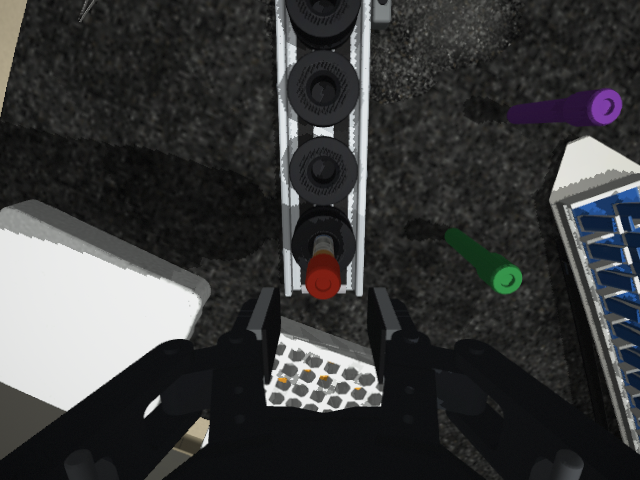

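Request:
apply_moves(
  steps=[
    [[15,-0.3,0,0,0,0],[30,-0.3,0,0,0,0],[43,-0.3,0,0,0,0],[51,-0.3,0,0,0,0],[54,-0.3,0,0,0,0],[54,-0.3,0,0,0,0]],
  ],
)

```text
clock: 26.65
position: [0.5351, -0.2468, 0.0798]
ee_rot: [0.878, 1.39, -0.877]
ft_force: [-0.8, -0.7, -1.1]
width: 0.447
```

Request:
apply_moves(
  steps=[
    [[0,0,0,0,0,0],[0,0,0,0,0,0],[0,0,0,0,0,0],[0,0,0,0,0,0],[0,0,0,0,0,0],[0,0,0,0,0,0]],
  ],
  gripper=0,
)

```text
clock: 27.25
position: [0.5355, -0.2469, 0.0803]
ee_rot: [0.878, 1.39, -0.877]
ft_force: [-0.7, -0.7, 3.2]
width: 0.199
```

```bash
python3 - <<'E'
from h import *
go((.5353,-.2474,.0805),25.5)
im=env.get_image('wrist');cv2.imwrite('pics/w20.png',cv2.resize(im[150:400,200:450],None,fx=2.2,fy=2.2))
E
```

```text
t 27.25 pos [ 0.5355 -0.2469  0.0803] w 0.199 F [-0.7 -0.7  3.2] -> row [-0.2 -0.4  0.4] [-0.15 -0.15  0.06]
```

View pics/w20.png

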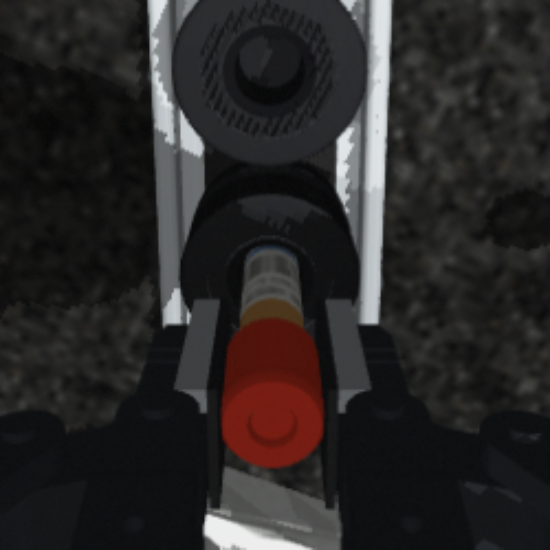

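Seat height about 0.0698, foot offset 0.0618.

Request:
apply_moves(
  steps=[
    [[-10,0,0,0,0,0],[-25,0,0,0,0,0],[-45,0,0,0,0,0],[-75,0,0,0,0,0],[-110,0,0,0,0,0],[-135,0,0,0,0,0],[-140,0,0,0,0,0],[-140,0,0,0,0,0]],
  ],
)

```text
clock: 28.1
position: [0.5362, -0.2474, 0.2217]
ee_rot: [0.878, 1.387, -0.877]
ft_force: [-0.3, -0.3, -1.0]
width: 0.201
```

```bash
python3 -c "
from h import *
go((.5397,.2984,.222),-16.1)"
```

```text
t 28.1 pos [ 0.5362 -0.2474  0.2217] w 0.201 F [-0.3 -0.3 -1. ] -> row [ 1.000e-01  2.367e+02 -4.918e+02] [ 4.144e+01 -4.000e-02 -1.000e-02]
```

Request:
apply_moves(
  steps=[
    [[0,237,-492,41.5,0,0],[0,237,-492,41.5,0,0],[0,237,-492,41.5,0,0],[0,237,-492,41.5,0,0],[0,237,-492,41.5,0,0],[0,237,-492,41.5,0,0],[0,237,-492,41.5,0,0],[0,237,-492,41.5,0,0]],
  ],
)

```text
clock: 28.9
position: [0.5373, 0.1537, 0.2201]
ee_rot: [1.412, 1.064, -1.416]
ft_force: [0.5, -0.3, -0.0]
width: 0.204
```

```bash
python3 -c "
from h import *
go((.5397,.2984,.149),-16.1)"
```

```text
t 28.9 pos [0.5373 0.1537 0.2201] w 0.204 F [ 0.5 -0.3 -0. ] -> row [  71.   -37.8 -139.7] [-0.05  0.09  0.15]
```

Request:
apply_moves(
  steps=[
    [[0,-37.8,-139.5,0,0,0],[0,-37.8,-139.5,0,0,0],[0,-37.8,-139.5,0,0,0],[0,-37.8,-139.5,0,0,0],[0,-37.8,-139.5,0,0,0],[25,-37.8,-139.5,0,0,0],[50,-37.8,-139.5,0,0,0],[68,-37.8,-139.5,0,0,0]],
  ],
)

```text
clock: 29.7
position: [0.5391, 0.2942, 0.1494]
ee_rot: [1.409, 1.06, -1.423]
ft_force: [0.2, -0.1, 0.1]
width: 0.201
```

Request:
apply_moves(
  steps=[
    [[3,0,0,0,0,0],[3,0,0,0,0,0]],
  ],
)

```text
clock: 29.9
position: [0.5387, 0.2909, 0.145]
ee_rot: [1.407, 1.057, -1.428]
ft_force: [-0.3, -0.1, -0.1]
width: 0.2
```

```bash
python3 - <<'E'
from h import *
rings('w21.png',0,275,.0618)
go((.5397,.2984,.0698),-16.1)
E
```

```text
[  4 175  54   9 359] [315.6 178.9] [19.9 56.4] [0.5449 0.3324 0.046 ]
[   2  188   72   87 4469] [325.9 226.4] [ 90.6 104.9] [0.5421 0.2987 0.046 ]
foot ctr pred [[323.4 260.8]]
t 29.95 pos [0.5393 0.2922 0.1461] w 0.198 F [0.3 0.4 0.7] -> row [76.3 -1.  -6.6] [-0.36  0.46  0.26]
```

View pics/zw21.png

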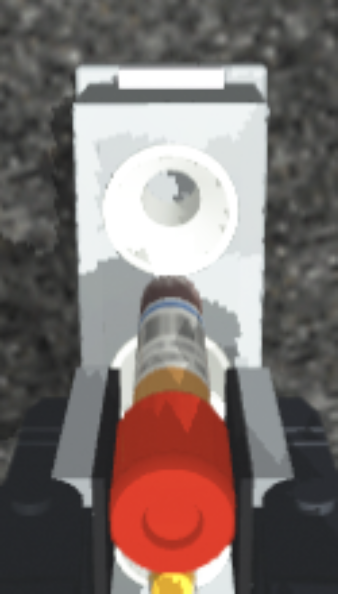

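Request:
apply_moves(
  steps=[
    [[0,-0.8,-6.5,-0.3,0.4,0.2],[0,-0.8,-6.5,-0.3,0.4,0.2],[0,-0.8,-6.5,-0.3,0.4,0.2],[0,-0.8,-6.5,-0.3,0.4,0.2],[0,-0.8,-6.5,-0.3,0.4,0.2]],
  ],
)

```text
clock: 30.45
position: [0.5405, 0.2987, 0.1464]
ee_rot: [1.413, 1.062, -1.415]
ft_force: [0.3, -0.9, -0.1]
width: 0.196
```

```bash
python3 - <<'E'
from h import *
go((.5397,.2984,.0698),-16.1)
rings('w22.png',190,262,.0618)
s=env.read_state();im=cv2.imread('pics/w22.png');C=cam('wrist',s)
print(proj(C,[[.5397,.2984,.046]]))
E
```

```text
t 30.45 pos [0.5405 0.2987 0.1464] w 0.196 F [ 0.3 -0.9 -0.1] -> row [76.6 -0.6  0.5] [-0.06  0.04  0.04]
[   3   11   71   61 3702] [324.  225.6] [80.3 86.4] [0.5434 0.3078 0.046 ]
foot ctr pred [[323.4 260.8]]
[[322.74812954 239.32059936]]
```

View pics/zw22.png

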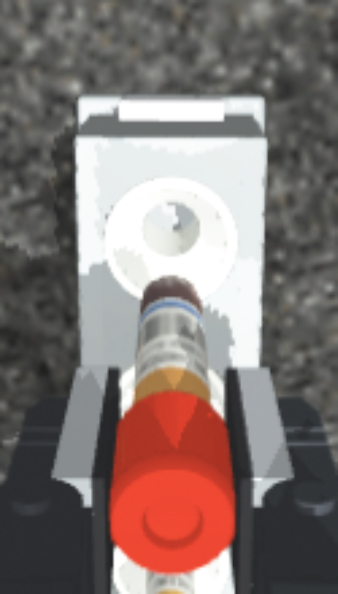

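Request:
apply_moves(
  steps=[
    [[12,-0.2,0.2,0,0,0],[26,-0.2,0.2,0,0,0],[38,-0.2,0.2,0,0,0],[47,-0.2,0.2,0,0,0],[54,-0.2,0.2,0,0,0],[60,-0.2,0.2,0,0,0],[65,-0.2,0.2,0,0,0],[67,-0.2,0.2,0,0,0]],
  ],
)

```text
clock: 31.3
position: [0.54, 0.2984, 0.0787]
ee_rot: [1.412, 1.062, -1.415]
ft_force: [0.3, 0.3, 0.0]
width: 0.203
```

```bash
python3 -c "
from h import *
go((.5397,.2984,.0698),-16.1)"
```

```text
t 31.3 pos [0.54   0.2984 0.0787] w 0.203 F [0.3 0.3 0. ] -> row [ 8.9 -0.3  0.1] [-0.06  0.07  0.06]
```

Request:
apply_moves(
  steps=[
    [[3,0,0,0,0,0],[6,0,0,0,0,0],[8,0,0,0,0,0],[9,0,0,0,0,0],[9.3,0,0,0,0,0]],
  ],
)

```text
clock: 31.8
position: [0.54, 0.2986, 0.0698]
ee_rot: [1.413, 1.062, -1.415]
ft_force: [-0.6, -0.5, 3.8]
width: 0.199
```

Request:
apply_moves(
  steps=[
    [[0,0,0,0,0,0],[0,0,0,0,0,0],[0,0,0,0,0,0],[0,0,0,0,0,0]],
  ],
  gripper=0.45,
)

```text
clock: 32.2
position: [0.54, 0.2985, 0.0697]
ee_rot: [1.413, 1.062, -1.415]
ft_force: [0.0, -0.0, 0.1]
width: 0.453
```

Request:
apply_moves(
  steps=[
    [[-20,0,0,0,0,0],[-50,0,0,0,0,0],[-95,0,0,0,0,0],[-120,0,0,0,0,0],[-130,0,0,0,0,0],[-130,0,0,0,0,0]],
  ],
)

```text
clock: 32.8
position: [0.5408, 0.299, 0.2009]
ee_rot: [1.415, 1.062, -1.413]
ft_force: [-0.3, -0.3, -0.3]
width: 0.453
```

Request:
apply_moves(
  steps=[
    [[-30,-30,200,0,0,0],[-30,-30,200,0,0,0],[-30,-30,200,0,0,0],[-30,-30,200,0,0,0],[-30,-30,200,0,0,0],[-30,-30,200,0,0,0],[-30,-30,200,0,0,0]],
  ],
)

```text
clock: 33.5
position: [0.4565, 0.1162, 0.2301]
ee_rot: [1.415, 1.064, -1.413]
ft_force: [0.5, 0.2, 0.3]
width: 0.45
```

```bash
python3 - <<'E'
from h import *
for n in('top','wrist','scene'):
    s=env.read_state();im=env.get_image(n);cv2.imwrite(f'pics/e_{n}.png',im)
print(s['clock'],s['position'])
E
```

```text
33.6 [0.45677979 0.11706361 0.23031811]
```

View pics/e_wrist.png

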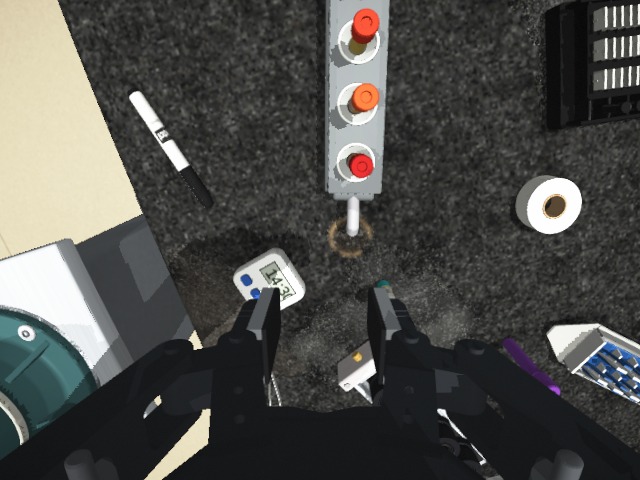

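View pics/e_scene.png

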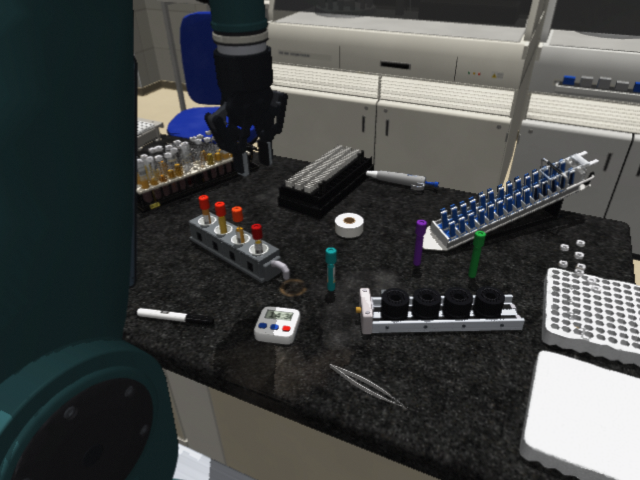

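View pics/e_top.png

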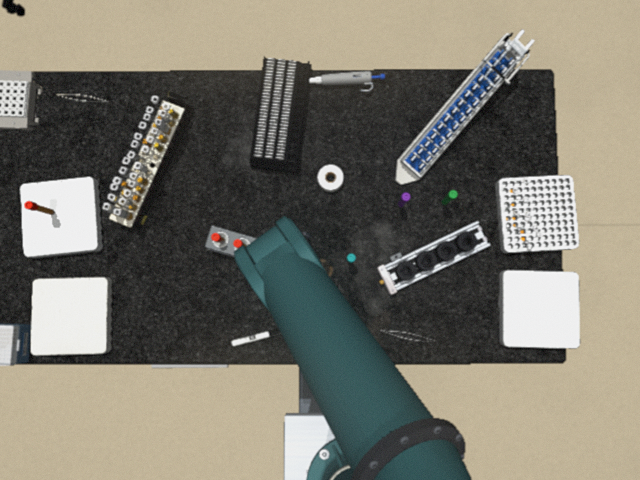

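```bash
python3 -c "
from h import *
s=env.read_state();print(s['clock'],np.abs(s['joint_vel']).max(),s['ft_force']);print(env.hand_in())"
```

```text
33.65 0.003996628505995026 [-0.35825756  0.23136662 -0.2855765 ]
the job is handed in; nothing more can be done
None
```

I moved all four tubes from the lane pucks into the rack in lane order and handed the job in at 33.65 s. From the stop gate the order was A, D, C, B (told apart by their measured cap heights), so from the handle the rack also reads A, D, C, B.

- **Seating:** each tube was lowered until the tool was about 10.5 mm below its grip height, which is the difference between puck floor and rack floor. Contact forces at the bottom were 2 to 4 N. I then released each tube and drew straight up.
- **Final pictures:** the scene camera shows four upright tubes in the rack and four empty pucks. The turquoise, purple and green look-alikes are still standing where they were. In the top view the arm hides two of the rack places, and the last wrist picture shows only the three places nearest the handle.
- **Disagreement:** the fixed cameras' positions differed from the wrist camera's by about 2 to 3 mm. I relied on the wrist camera for the grasps and insertions. One early wrist reading was taken before the arm had settled, about 4 mm off, and I corrected it before inserting the first tube.

The arm was still and clear of everything at hand-in.

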